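Load, square up and lock a plate press

TASK

Lay every pale-blue acrylic plate flat in the press, long side front to back, in one stack, and push or tap the stack until all its edges are flush against the rear and the left fence. Then close up: lid fully down, clamp swung right across onto the lid's left edge, castle nut turned clockwise until it is tight and its red slot squarely faces the locking pin, and last the pin pushed fully home into that slot. Leave the tape roll, the marker and the carton where they are.

Things in the scene. Friction and masses are not known exactly. Their poses are not given: they have to be found in the camera images.
- press: Bench press, fixed. Grey base 15 mm thick covers x -100..100, y -105..110 mm; origin at its underside below the finished stack; x from its front to its back, y left, z up. Plates lie on two rails along y, 10 mm wide and high, at x = -40 and +22 (y -100..30; top at z = 25). Fences, tops at z = 60: rear, inner face x = +50 (y -49..47); left, inner face y = +30 (x -30..50). Front and right are open.
- stack_home (a point): Point level with the tops of the rails (25 mm above the bench) under the centre of the finished stack; same axes as the press. A plate flush against both fences has its centre straight above this point, long side along x. Fingertips reach 10 mm below the lowest plate between the rails (from the right) and before them (from the front).
- lid_hinge (a point): Middle of the lid's hinge axis, which runs along the press's y; at press (75, 0, 66) mm.
- lid (a joint): Lid angle: 0 shut, 1.57 upright, to 1.95 leaning back; starts 1.75..1.92. Stiff hinge (0.35 N m): it stays where left, push it all the way. Clear pane 142 x 90 mm, top 71 mm above the bench when shut; skirts on its front and right edge hang to 28 mm above the bench, 3 mm outside the finished stack, so it cannot shut over a plate that sticks out. It carries the nut and the pin (0.5 kg in all).
- lid_tab (a point): Middle of the outer (upper) face of the red pull tab at the middle of the lid's free edge; tab 44 mm wide, 10 mm thick. The point lies 152 mm from the hinge axis and 6 mm above its level when shut, 3 mm left of the middle; the tab ends 14 mm farther out, and the pane under it 12 mm nearer the hinge. Site z is the lid's outward normal (up when shut).
- clamp (a joint): Swing clamp angle in rad, about a vertical pivot: 0 closed (the bar points to press -y, its rubber pad on the lid's left edge), 1.6 fully open (the bar points to press -x, along the left side); turns anticlockwise from above to close; starts at 1.2 to 1.55; light friction (0.08 N m), stays where it is left.
- clamp_pivot (a point): On the clamp's vertical pivot axis, 80 mm above the bench. Flat steel bar 18 mm wide, its top 86 mm above the bench, 62 mm long from pivot to tip.
- clamp_knob (a point): Half-way up the clamp's upright black knob, diameter 16 mm, 34 mm tall (from 86 to 120 mm above the bench), on the tail of the bar 42 mm from the pivot, on the side opposite to the pad.
- nut (a joint): Castle nut angle in rad, grows as the nut is turned clockwise seen from above (tightening); starts loose at 0 to 0.35; at 1.50 it is tight and its red-marked slot squarely faces the locking pin; stop at 3.0. Friction 0.25 N m, stays where it is left.
- nut_mid (a point): On the nut's axis, half-way up its brass hexagon: 40 mm across flats, 84 to 112 mm above the bench with the lid shut; above it a crown with six slots 7 mm wide, one over the middle of each flat, to 124 mm; stud to 128 mm. Lid shut, the axis is vertical through the stack centre. At value 1.50 two flats face press -y and +y. One flat and its slot are marked red. Turns with the nut.
- pin (a joint): Locking pin travel in m: 0 drawn out (start), 0.046 home. Steel pin 5 mm thick that slides toward press +y through the guide block on the lid's right side into the nut's slot, 118 mm above the bench; friction about 1.2 N, it stays where it is left; a misplaced nut tooth blocks it.
- pin_head (a point): Centre of the outer (right-hand, press -y) face of the pin's yellow round head, diameter 18 mm, 10 mm thick; push it toward press +y.
- tape: Bystander: green roll of label tape, 83 mm across, 18 mm high, origin at its underside centre.
- marker: Bystander: blue marker pen lying, 133 mm long, 14 mm thick, origin at its underside centre.
- carton: Bystander: small blue carton 60 x 100 x 75 mm high, origin at its underside centre.
- plate_0_mid (a point): Centre of a loose pale-blue acrylic plate 100 (x) x 60 (y) x 8 mm (z), 57 g, with four dark ports and a white line along its length; plates are all alike, either face and end will do; 3 or 4 are present, lying on the bench to the left of the press at the start (None: absent, or held).
- plate_1_mid (a point): Centre of a loose pale-blue acrylic plate 100 (x) x 60 (y) x 8 mm (z), 57 g, with four dark ports and a white line along its length; plates are all alike, either face and end will do; 3 or 4 are present, lying on the bench to the left of the press at the start (None: absent, or held).
- plate_2_mid (a point): Centre of a loose pale-blue acrylic plate 100 (x) x 60 (y) x 8 mm (z), 57 g, with four dark ports and a white line along its length; plates are all alike, either face and end will do; 3 or 4 are present, lying on the bench to the left of the press at the start (None: absent, or held).
- plate_3_mid (a point): Centre of a loose pale-blue acrylic plate 100 (x) x 60 (y) x 8 mm (z), 57 g, with four dark ports and a white line along its length; plates are all alike, either face and end will do; 3 or 4 are present, lying on the bench to the left of the press at the start (None: absent, or held).

How it is judged:
On the way, in this order (a step that is already met when the one before it is completed fails the run):
1. with the lid still open, every plate lies in one stack in the press, flush against both fences (centre within 3 mm of the finished position in each direction, flat, square within 0.06 rad) (x of plate_0_mid in the frame of stack_home between -0.003 and 0.003 m and y of plate_0_mid in the frame of stack_home between -0.003 and 0.003 m and z of plate_0_mid in the frame of stack_home between 0 and 0.034 m and angle between the x axis of each of plate_0_mid, plate_1_mid, plate_2_mid, plate_3_mid and the x axis of stack_home, either way round below 0.06 rad and angle between the z axis of each of plate_0_mid, plate_1_mid, plate_2_mid, plate_3_mid and the z axis of stack_home, either way round below 0.1 rad and x of plate_1_mid in the frame of stack_home between -0.003 and 0.003 m and y of plate_1_mid in the frame of stack_home between -0.003 and 0.003 m and z of plate_1_mid in the frame of stack_home between 0 and 0.034 m and x of plate_2_mid in the frame of stack_home between -0.003 and 0.003 m and y of plate_2_mid in the frame of stack_home between -0.003 and 0.003 m and z of plate_2_mid in the frame of stack_home between 0 and 0.034 m and x of plate_3_mid in the frame of stack_home between -0.003 and 0.003 m and y of plate_3_mid in the frame of stack_home between -0.003 and 0.003 m and z of plate_3_mid in the frame of stack_home between 0 and 0.034 m and value of joint lid above 1.2 rad), for 0.2 s.
2. the lid is shut (below 0.05 rad) (value of joint lid below 0.05 rad), for 0.2 s.
3. the clamp lies across the lid (below 0.15 rad) (value of joint clamp below 0.15 rad), for 0.2 s.
4. the nut is tight with its red slot facing the pin (1.38 to 1.62 rad) (value of joint nut between 1.38 and 1.62 rad), for 0.2 s.
5. the pin is home in the slot (41 mm or more) (all of step 4 and value of joint pin above 0.041 m), for 0.2 s.
At the end, for the whole second after the job is handed in: Every plate lies flat in the press within 5 mm of the finished stack position in each direction and within 0.06 rad of square, the lid is shut (below 0.05 rad), the clamp closed (below 0.15 rad), the nut at 1.38 to 1.62 rad and the pin in by 41 mm or more (all of step 5 and x of plate_0_mid in the frame of stack_home between -0.005 and 0.005 m and y of plate_0_mid in the frame of stack_home between -0.005 and 0.005 m and z of plate_0_mid in the frame of stack_home between 0 and 0.034 m and angle between the x axis of each of plate_0_mid, plate_1_mid, plate_2_mid, plate_3_mid and the x axis of stack_home, either way round below 0.06 rad and angle between the z axis of each of plate_0_mid, plate_1_mid, plate_2_mid, plate_3_mid and the z axis of stack_home, either way round below 0.1 rad and x of plate_1_mid in the frame of stack_home between -0.005 and 0.005 m and y of plate_1_mid in the frame of stack_home between -0.005 and 0.005 m and z of plate_1_mid in the frame of stack_home between 0 and 0.034 m and x of plate_2_mid in the frame of stack_home between -0.005 and 0.005 m and y of plate_2_mid in the frame of stack_home between -0.005 and 0.005 m and z of plate_2_mid in the frame of stack_home between 0 and 0.034 m and x of plate_3_mid in the frame of stack_home between -0.005 and 0.005 m and y of plate_3_mid in the frame of stack_home between -0.005 and 0.005 m and z of plate_3_mid in the frame of stack_home between 0 and 0.034 m and value of joint lid below 0.05 rad and value of joint clamp below 0.15 rad); the robot touches nothing.
It fails at once if a bystander (tape roll, marker, carton) is moved by more than 30 mm (distance of any of tape, marker, carton from where it was at the start of the episode above 0.03 m).
Of plate_0, plate_1, plate_2, plate_3 only 3 to 4 are there at a start; the rules pass over those that are not, and their reading is None.
At some moment in a run one of plate_0, plate_1, plate_2, plate_3 may be knocked a few centimetres aside while the robot is not near it.
Once in a run the grip may slacken for a moment while it holds something.
It also fails if it takes over 210 s, if anything falls off the work surface, if the arm or the gripper's body presses on something with over 40 N, if the wrist force passes 120 N, or if a joint passes its speed limit or range.

ROBOT

A 6-joint arm with a two-finger parallel gripper is mounted at the origin on a cart in front of the work surface, level with it; the furniture and walls round the work are solid. World frame = base frame: x ahead of the robot, y to its left, z up, the work surface at z = 0. Lengths are in m, angles in rad, forces in N, time in s.
With the tool pointing down it reaches from about 0.325 to 0.9 m from the base axis. Payload 3.5 kg.
Tool frame: the origin (TCP) lies at the very end of the fingers, on their centre line; the grasp point (between the pads) lies 19 mm behind it (bot.hold_point_z is the distance from the TCP to the grasp point, in m); z points along the fingers, x is the direction in which the jaws open and shut, and the axes are right-handed (so a half turn about z gives the same grasp; the last joint's range is limited). The gripper opens to 85 mm and grips with 20 to 120 N. Pads are 22 mm wide; open, the fingers measure 114 mm over their backs; the gripper's body (76 mm by 85 mm) begins 54 mm behind the grasp point. The pads swing forward as they close: fully open they stand 13 mm farther back than shut.
Start: joints at [1.177, 0.276, -0.026, 1.268, 0, 1.467], TCP at [0.179, 0.599, 0.231] pointing down, gripper open.
Joint ranges: [-3.12, 3.12], [-0.85, 1.88], [-1.08, 1.24], [-1.95, 2.15], [-1.57, 1.53], [-3.14, 3.14]. Speed limits (rad/s): [2.57, 2.57, 3.14, 3.14, 3.14, 3.14].

INTERFACE

Orientations are given as a rotation vector (axis times angle).
In Python, from plant import bot gives the robot as it stands. The module is installed in compiled form; this text tells all that it offers.
- The arm moves only by the shell command python3 -m crank 'ROWS' [FORCE]. ROWS is JSON, a list of rows, each a list of 3 entries, a list of its own where there are three numbers: the shift along the tool's x, y, z in m, then the turn about the tool's z in rad, then the closure in counts, from 0 (fully open) to 255 (shut). In form: [[[x, y, z], turn, hand], ...]. A call has 1 to 10 rows; each row shifts and turns the commanded pose from where the row before left it, along the tool's axes as they then stand; what a row does not reach is not made up. A row lasts 1/10 s, in which the tool goes at most 50 mm and 8.59 degrees, less where a joint would pass 70% of its speed; a pose out of reach is approached as far as the arm can. A call is refused whole if a number of a shift passes 0.05 or a number of a turn 0.15, either way. A call with a gripper value outside its range is refused whole. The fingers move at their own pace and stop on an object; FORCE is the grip in N (left out, the last holds). Time passes only in rows, so rows that do not move let the fingers close. It gives the time, the measured TCP pose, the force and the opening at its end, in the units of the state.
- bot.get_state(): the state, without advancing time (a new reading comes with each control period).
- bot.snapshot(name): name is "scene" or "top" or "wrist"; returns the picture (400x640x3 uint8, red, green, blue); there is no depth.
- bot.get_calibration(name): a dict with "fx", "fy", "cx", "cy" (pixels), "position" and "orientation" of the camera in the world. Camera axes: x right, y up, looking along -z (the intrinsics and any distortion apply to the point x, -y, -z); pixel columns grow to the right and rows downward; lengths in m; the calibration is good to about 2 mm. A picture is of the moment at which its call begins: read the wrist's pose just before it. get_calibration takes no time and is no camera call; for the wrist camera it gives the pose at the moment of the call.
- bot.close_job(): hands the job in, once; it reports no verdict.
The state is a dict: "time": time; "qpos": joint angles; "joint_vel": joint speeds; "tau": joint torques, N m; "tcp_pos": TCP position; "orientation": TCP orientation; "force": force on the tool from outside, world axes, zero at the start; "torque": the same for the moment, N m; "width": finger opening in m.
Only numpy, scipy, OpenCV 4.12 (cv2) and the standard library are available. Lean on these libraries where they do the work, as an engineer would, in place of code of your own. Each camera call takes 0.05 s, during which the arm holds its last target.

## Working session

There is one attempt and no reset: what is moved stays moved. The work goes in short steps, Python scripts to look and compute and a shell command to move; the robot and the scene stay as the last step left them, time stands still between calls to the robot, and variables do not carry over. Pictures are saved under pics/ and viewed, and the job is handed in when it is done.

```bash
mkdir -p pics
cat > h.py <<'E'
import numpy as np,cv2
from scipy.spatial.transform import Rotation as R
from plant import bot
np.set_printoptions(precision=4,suppress=True)
def save(n,f):
    im=bot.snapshot(n); cv2.imwrite('pics/'+f,cv2.cvtColor(im,cv2.COLOR_RGB2BGR)); return im
def st():
    s=bot.get_state(); print('t',s['time'],'tcp',np.array(s['tcp_pos']),'rv',np.array(s['orientation']),'F',np.array(s['force']),'w',s['width'])
    return s
E
python3 - <<'E'
from h import *
s=st()
print(R.from_rotvec(s['orientation']).as_matrix())
for n in ['scene','top','wrist']:
    print(n,bot.get_calibration(n)); save(n,n+'0.png')
E
```

```text
t 0.0 tcp [0.1789 0.598  0.2301] rv [ 2.519   1.8754 -0.0031] F [-0.43   -0.3766  0.3995] w 0.08539021892932001
[[ 0.2868  0.958  -0.0009]
 [ 0.958  -0.2868 -0.0021]
 [-0.0022 -0.0003 -1.    ]]
scene {'fx': 461.7638286594943, 'fy': 461.7638286594943, 'cx': 313.08459175195264, 'cy': 190.64549482531396, 'position': array([-0.0454, -0.8818,  0.8156]), 'orientation': array([ 0.8969, -0.2906, -0.5414])}
top {'fx': 402.21343897872924, 'fy': 402.21343897872924, 'cx': 311.80390511866165, 'cy': 207.97397693785481, 'position': array([ 0.3464, -0.0594,  1.1138]), 'orientation': array([ 0.1152, -0.1462, -1.5413])}
wrist {'fx': 322.93172696415013, 'fy': 322.93172696415013, 'cx': 314.9014344227427, 'cy': 203.67202065439673, 'position': array([0.1119, 0.6194, 0.3729]), 'orientation': array([-0.2414, -0.1776,  1.2716])}
```

View pics/scene0.png

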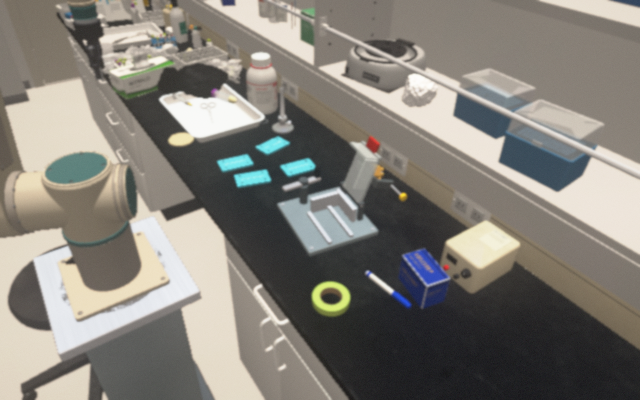

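View pics/top0.png

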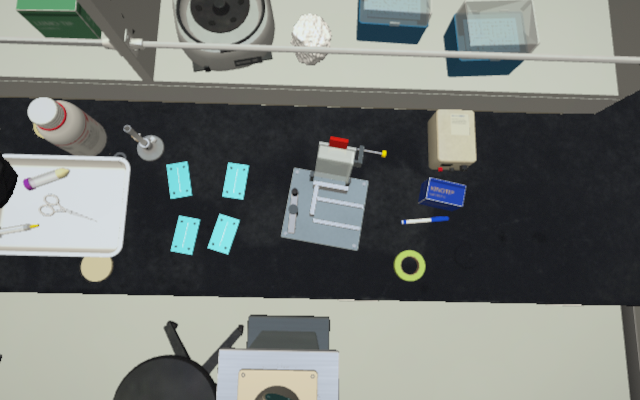

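View pics/wrist0.png

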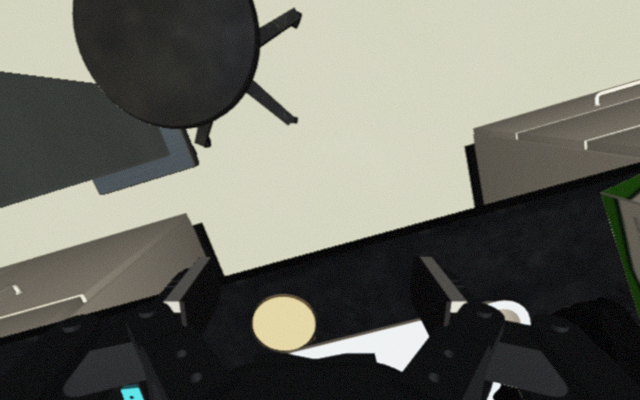

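Both views show four cyan plates at left of the press (top view ≈ (179,180), (235,181), (185,235), (224,234)), the press at (325,208) with its lid leaning back, and the clamp bar at (292,215). The tape is at (410,265), the marker at (425,220) and the carton at (445,192).

```bash
cat >> h.py <<'E'
def proj(P,c):
    M=R.from_rotvec(c['orientation']).as_matrix(); p=(np.atleast_2d(P)-c['position'])@M
    return np.c_[c['cx']+c['fx']*p[:,0]/-p[:,2], c['cy']-c['fy']*p[:,1]/-p[:,2]]
def ray(uv,c):
    uv=np.atleast_2d(np.array(uv,float)); M=R.from_rotvec(c['orientation']).as_matrix()
    d=np.c_[(uv[:,0]-c['cx'])/c['fx'],-(uv[:,1]-c['cy'])/c['fy'],-np.ones(len(uv))]@M.T
    return d
def onplane(uv,z,c):
    d=ray(uv,c); p=np.array(c['position']); t=(z-p[2])/d[:,2]
    return p+d*t[:,None]
def cyan(im):
    h=cv2.cvtColor(im,cv2.COLOR_RGB2HSV)
    return cv2.inRange(h,(82,90,110),(98,255,255))
def plates(im,c,z=.008,amin=250):
    m=cyan(im); m=cv2.morphologyEx(m,cv2.MORPH_CLOSE,np.ones((3,3),np.uint8))
    out=[]
    for k in cv2.findContours(m,cv2.RETR_EXTERNAL,cv2.CHAIN_APPROX_NONE)[0]:
        if cv2.contourArea(k)<amin: continue
        w=onplane(k[:,0,:],z,c)[:,:2]
        (cx,cy),(a,b),an=cv2.minAreaRect((w*1000).astype(np.float32))
        if a<b: a,b=b,a; an+=90
        an=(an+90)%180-90
        out.append((cx,cy,a,b,an)); print('plate c(%.1f,%.1f) size %.1f x %.1f ang %.1f  px'%out[-1],k[:,0].mean(0))
    return out
E
python3 - <<'E'
from h import *
for n in['top','scene']:
    im=cv2.cvtColor(cv2.imread(f'pics/{n}0.png'),cv2.COLOR_BGR2RGB); print(n);plates(im,bot.get_calibration(n))
im=cv2.imread('pics/top0.png'); cv2.imwrite('pics/topz.png',cv2.resize(im[120:260,260:400],None,fx=5.5,fy=4.2,interpolation=cv2.INTER_CUBIC)[:600])
im=cv2.imread('pics/scene0.png'); cv2.imwrite('pics/scenez.png',cv2.resize(im[130:255,260:415],None,fx=5,fy=4.8,interpolation=cv2.INTER_CUBIC)[:600])
E
```

```text
top
plate c(449.6,266.3) size 102.0 x 62.1 ang -8.9  px [184.9643 234.9107]
plate c(455.5,162.2) size 102.3 x 62.3 ang -16.0  px [223.2455 233.8909]
plate c(605.7,137.7) size 102.7 x 62.3 ang -6.6  px [235.2202 180.6697]
plate c(603.7,295.7) size 102.4 x 62.3 ang 11.7  px [178.5818 179.5455]
scene
plate c(452.5,163.5) size 106.7 x 73.6 ang -15.7  px [251.7865 177.7865]
plate c(603.0,139.4) size 107.7 x 73.7 ang -6.4  px [297.5132 166.6053]
plate c(447.0,267.9) size 107.3 x 75.0 ang -8.4  px [234.358  162.4321]
plate c(600.8,298.2) size 112.4 x 72.9 ang 12.1  px [272.     144.8714]
```

View pics/topz.png

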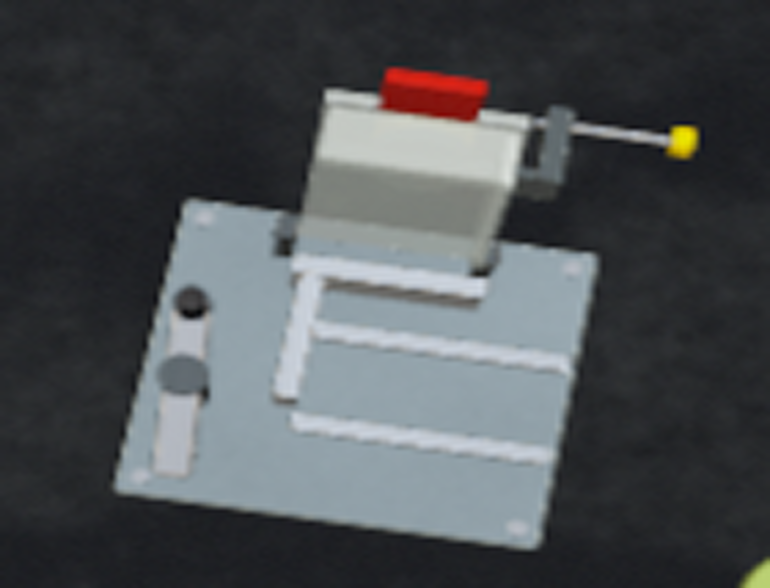

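View pics/scenez.png

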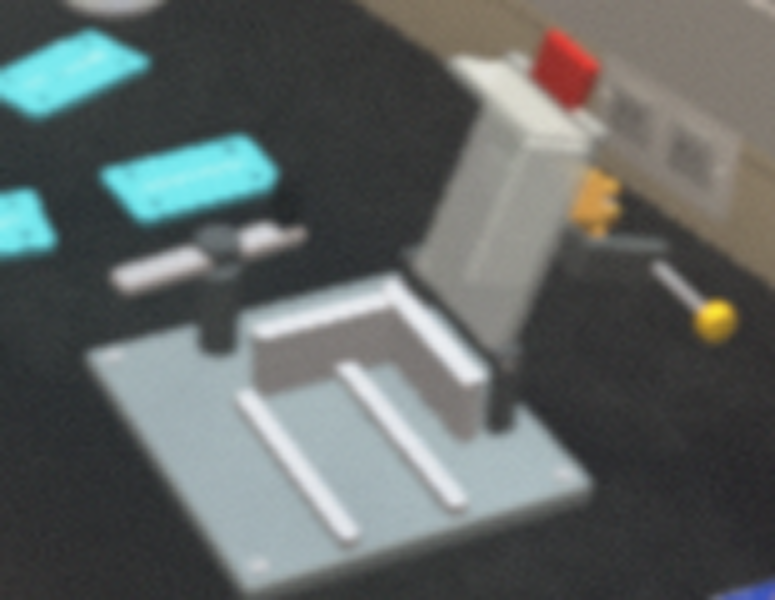

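```bash
cat > fit.py <<'E'
from h import *
from scipy.optimize import least_squares
def fitpress(obs,x0=(.5,-.04,-.1)):
    # obs: list of (calib, uv, presspoint mm)
    def W(x,p):
        c,s=np.cos(x[2]),np.sin(x[2]); p=np.array(p)/1000
        return np.array([x[0]+c*p[0]-s*p[1],x[1]+s*p[0]+c*p[1],p[2]])
    f=lambda x:np.concatenate([proj(W(x,p),c)[0]-uv for c,uv,p in obs])
    r=least_squares(f,x0,loss='soft_l1'); print('press',r.x,'deg',np.degrees(r.x[2])); print(r.fun.reshape(-1,2).round(1).tolist())
    return r.x
E
python3 - <<'E'
from fit import *
ct=bot.get_calibration('top');cs=bot.get_calibration('scene')
T=lambda x,y:np.array([260+x/5.5-.4,120+y/4.2-.4]); S=lambda x,y:np.array([260+x/5-.4,130+y/4.8-.4])
obs=[(ct,T(115,491),(-100,110,15)),(ct,T(538,548),(-100,-105,15)),(ct,T(188,200),(100,110,15)),(ct,T(598,258),(100,-105,15)),
(ct,T(575,360),(27,-100,25)),(ct,T(572,378),(17,-100,25)),(ct,T(550,450),(-35,-100,25)),(ct,T(547,463),(-45,-100,25)),
(cs,S(86,355),(-100,110,15)),(cs,S(248,586),(-100,-105,15)),(cs,S(592,484),(100,-105,15)),
(cs,S(395,272),(50,30,60)),(cs,S(250,340),(-30,30,60))]
x=fitpress(obs[:8]); fitpress(obs[8:]); fitpress(obs)
print(onplane(T(190,302),.12,ct), 'knob top');print(onplane(T(183,374),.09,ct),'pivot')
E
```

```text
press [ 0.5316 -0.1185 -0.1573] deg -9.012188594341897
[[-0.4, 0.2], [0.1, 0.9], [0.0, -0.2], [0.6, -0.3], [-0.5, -0.4], [-0.6, -1.1], [0.4, 0.2], [0.4, 0.7]]
press [ 0.5303 -0.1144 -0.1482] deg -8.493952621709175
[[-0.4, -0.7], [-0.2, 0.5], [0.3, -0.6], [-0.6, 6.2], [1.9, -0.6]]
press [ 0.5307 -0.1173 -0.1538] deg -8.81231549409227
[[-0.8, 0.6], [-0.2, 1.1], [-0.6, 0.2], [0.1, -0.1], [-1.0, -0.2], [-1.0, -1.0], [0.1, 0.4], [0.0, 0.9], [0.4, -0.3], [0.3, 1.1], [1.0, 0.2], [0.2, 6.8], [2.6, -0.1]]
[[ 0.5551 -0.0316  0.12  ]] knob top
[[ 0.5162 -0.0289  0.09  ]] pivot
```

```bash
cat >> h.py <<'E'
PR=[0.5308,-0.1178,-0.155]
def p2w(x,y,z=0,P=None):
    P=P or PR; c,s=np.cos(P[2]),np.sin(P[2]); x,y=x/1000,y/1000
    return np.array([P[0]+c*x-s*y,P[1]+s*x+c*y,z/1000])
def w2p(p,P=None):
    P=P or PR; c,s=np.cos(P[2]),np.sin(P[2]); d=np.array(p[:2])-P[:2]
    return 1000*np.array([c*d[0]+s*d[1],-s*d[0]+c*d[1]])
def psi(s):
    M=R.from_rotvec(s['orientation']).as_matrix(); return np.degrees(np.arctan2(M[1,0],M[0,0]))
def go(x,y,z,ps):
    "x,y,z m; ps deg: yaw of tool x. prints turn and then shift in tool axes after turn"
    s=bot.get_state(); q=psi(s); t=np.array(s['tcp_pos']); a=np.radians(ps)
    d=np.array([x,y,z])-t
    tx=d@[np.cos(a),np.sin(a),0]; ty=d@[np.sin(a),-np.cos(a),0]
    print('t%.1f now'%s['time'],t,'psi %.1f'%q,'| turn %.4f then shift x %.4f y %.4f z %.4f'%(-np.radians((ps-q+180)%360-180),tx,ty,-d[2]))
E
python3 - <<'E'
from h import *
go(.454,.163,.1,74.1)
E
```

```text
t0.1 now [0.179  0.5982 0.2304] psi 73.3 | turn -0.0134 then shift x -0.3432 y 0.3837 z 0.1304
```

```bash
python3 -m crank '[[[-0.035,0.038,0],-0.0134,0],[[-0.035,0.038,0],0,0],[[-0.035,0.038,0],0,0],[[-0.035,0.038,0],0,0],[[-0.035,0.038,0],0,0],[[-0.035,0.038,0.02],0,0],[[-0.035,0.038,0.02],0,0],[[-0.035,0.038,0.02],0,0],[[-0.035,0.038,0.02],0,0],[[-0.03,0.038,0.02],0,0]]' 60
python3 - <<'E'
from h import *
go(.454,.163,.06,74.1)
E
```

```text
time: 1.15
tcp_pos: [0.4338, 0.1867, 0.1394]
orientation: [-2.507, -1.893, -0.0]
force: [0.1, 0.3, -0.1]
width: 0.0851
t1.1 now [0.4338 0.1867 0.1394] psi 74.1 | turn 0.0001 then shift x -0.0173 y 0.0260 z 0.0794
```

```bash
python3 -m crank '[[[0,0,0],0,0],[[0,0,0],0,0],[[0,0,0],0,0]]'
python3 - <<'E'
from h import *
go(.454,.163,.06,74.1)
save('wrist','w1.png')
c=bot.get_calibration('wrist'); print(c)
plates(cv2.cvtColor(cv2.imread('pics/w1.png'),cv2.COLOR_BGR2RGB),c)
E
```

```text
time: 1.45
tcp_pos: [0.4332, 0.1891, 0.1402]
orientation: [-2.506, -1.894, -0.0]
force: [0.1, 0.2, 0.5]
width: 0.0854
t1.4 now [0.4332 0.1891 0.1402] psi 74.1 | turn 0.0007 then shift x -0.0194 y 0.0272 z 0.0802
{'fx': 322.93172696415013, 'fy': 322.93172696415013, 'cx': 314.9014344227427, 'cy': 203.67202065439673, 'position': array([0.3657, 0.2095, 0.283 ]), 'orientation': array([-0.2392, -0.1822,  1.286 ])}
plate c(577.7,143.5) size 60.9 x 47.2 ang 83.5  px [309.8865 338.8079]
plate c(569.1,313.3) size 42.0 x 18.9 ang 14.8  px [476.2526 288.6   ]
plate c(455.1,164.6) size 100.2 x 60.8 ang -15.8  px [293.6873 220.4159]
plate c(449.2,268.6) size 100.9 x 60.9 ang -9.0  px [405.823  183.2022]
```

View pics/w1.png

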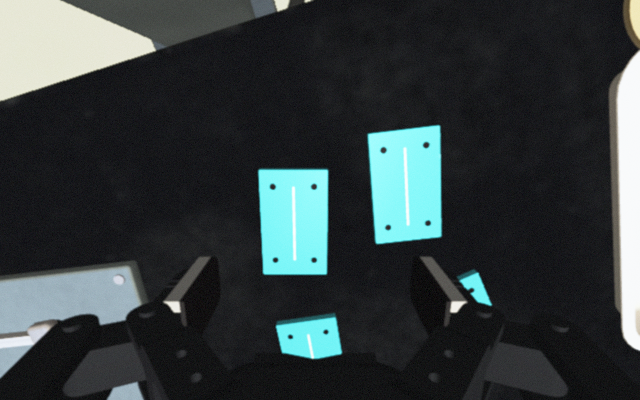

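The wrist view shows the first plate whole at (294,220) and the second at (406,183). Plate 1 measures (455.1, 164.6) mm at -15.8°.

```bash
python3 -m crank '[[[-0.0176,0.0278,0.03],0,0],[[0,0,0.03],0,0],[[0,0,0.03],0,0],[[0,0,0.025],0,0],[[0,0,0.015],0,0],[[0,0,0.01],0,0],[[0,0,0],0,0],[[0,0,0],0,0]]'
python3 - <<'E'
from h import *
go(.4551,.1646,-.002,74.2)
E
```

```text
time: 2.3
tcp_pos: [0.4559, 0.1648, 0.0007]
orientation: [2.506, 1.894, 0.002]
force: [0.2, 0.2, -0.2]
width: 0.0855
t2.3 now [0.4559 0.1648 0.0007] psi 74.2 | turn -0.0003 then shift x -0.0004 y -0.0007 z 0.0027
```

```bash
python3 -m crank '[[[0,0,0.002],0,80],[[0,0,0],0,120],[[0,0,0],0,120],[[0,0,0],0,120],[[0,0,0],0,120]]' 60
python3 - <<'E'
from h import *
st()
save('wrist','w2.png')
E
```

```text
time: 2.8
tcp_pos: [0.4564, 0.1643, -0.0005]
orientation: [2.507, 1.893, 0.003]
force: [-2.4, 0.3, 6.3]
width: 0.0574
t 2.8 tcp [ 0.4564  0.1643 -0.0005] rv [2.5068 1.8926 0.003 ] F [-2.4404  0.3048  6.3034] w 0.05742447066753553
```

View pics/w2.png

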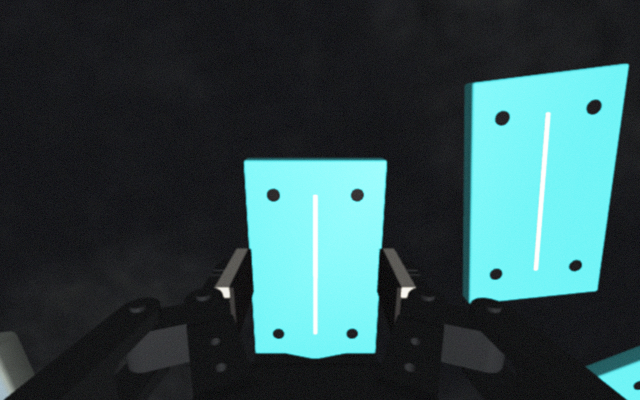

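It grips the plate across its middle; the opening reads 57 mm for a nominal 60. I'll lift it and check.

```bash
python3 -m crank '[[[0,0,-0.01],0,130],[[0,0,-0.02],0,130],[[0,0,-0.03],0,130],[[0,0,-0.04],0,130],[[0,0,-0.04],0,130],[[0,0,-0.03],0,130],[[0,0,0],0,130]]'
python3 - <<'E'
from h import *
st()
save('wrist','w3.png')
t=p2w(-4,-30,0); go(*t[:2],.17,90+np.degrees(PR[2]))
E
```

```text
time: 3.55
tcp_pos: [0.4594, 0.1649, 0.1739]
orientation: [2.504, 1.89, 0.016]
force: [1.1, 0.6, -0.2]
width: 0.0573
t 3.55 tcp [0.4594 0.1649 0.1739] rv [2.5036 1.89   0.0157] F [ 1.1252  0.5682 -0.2409] w 0.05725337902130982
t3.6 now [0.4576 0.1645 0.1713] psi 74.1 | turn -0.1225 then shift x -0.2976 y 0.1119 z 0.0013
```

View pics/w3.png

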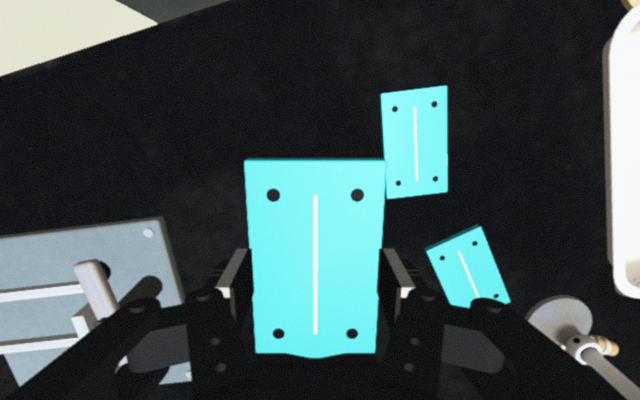

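```bash
python3 -m crank '[[[0,0,0],-0.1225,130],[[-0.035,0.0124,0],0,130],[[-0.035,0.0124,0],0,130],[[-0.035,0.0124,0],0,130],[[-0.035,0.0124,0],0,130],[[-0.035,0.0124,0],0,130],[[-0.035,0.0124,0],0,130],[[-0.035,0.0124,0],0,130],[[-0.035,0.0124,0],0,130],[[-0.0176,0.0124,0],0,130]]'
python3 -m crank '[[[0,0,0],0,130],[[0,0,0],0,130],[[0,0,0],0,130]]'
python3 - <<'E'
from h import *
st()
save('wrist','w4.png'); save('top','t4.png')
t=p2w(-4,-30,0); go(*t[:2],.03,90+np.degrees(PR[2]))
E
```

```text
time: 4.6
tcp_pos: [0.5186, -0.1493, 0.1664]
orientation: [-2.388, -2.038, 0.003]
force: [1.4, 0.2, -1.0]
width: 0.0568
time: 4.9
tcp_pos: [0.5189, -0.1458, 0.1673]
orientation: [-2.384, -2.043, 0.001]
force: [0.1, 0.7, -0.1]
width: 0.0574
t 4.9 tcp [ 0.5189 -0.1458  0.1673] rv [-2.3837 -2.0429  0.0009] F [ 0.1352  0.7249 -0.1062] w 0.05742314726260077
t5.0 now [ 0.5192 -0.1458  0.1677] psi 81.2 | turn 0.0018 then shift x -0.0006 y 0.0031 z 0.1377
```

View pics/w4.png

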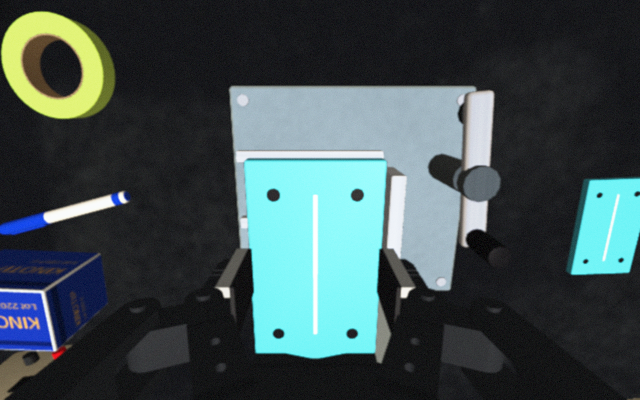

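View pics/t4.png

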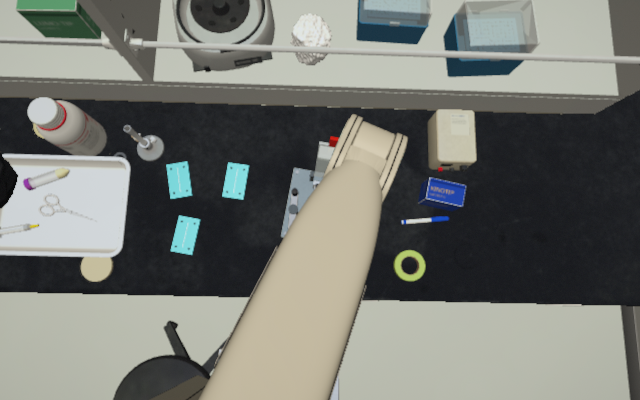

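Run:
```python
from fit import *
im=cv2.imread('pics/w4.png'); cv2.imwrite('pics/w4z.png',cv2.resize(im[75:300,220:500],None,fx=2.8,fy=2.6,interpolation=cv2.INTER_CUBIC))
c=bot.get_calibration('wrist')
for n,uv,z in [('FR',(231,86.5),15),('FL',(475,86.5),15),('fenceFrontInner',(390,175),60)]:
    print(n,w2p(onplane(uv,z/1000,c)[0]))
```

```text
FR [ -97.5156 -100.7733]
FL [-97.941  109.5774]
fenceFrontInner [-29.0618  30.6867]
```

View pics/w4z.png

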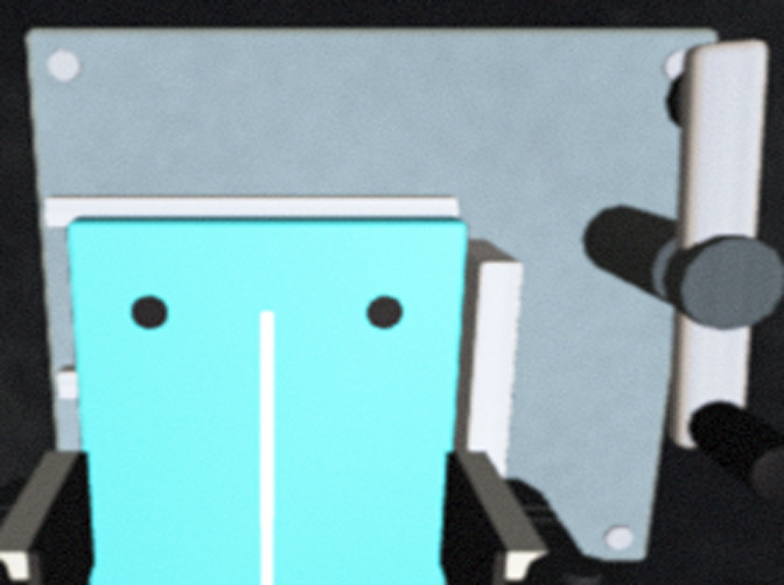

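Run:
```python
from fit import *
c=bot.get_calibration('wrist')
Z=lambda x,y:np.array([220+x/2.8-.3,75+y/2.6-.3])
obs=[(c,Z(27,29),(-100,-105,15)),(c,Z(717,29),(-100,110,15)),(c,Z(45,197),(-45,-100,25)),(c,Z(459,197),(-45,30,25)),(c,Z(482,262),(-30,30,60)),(c,Z(646,560),(100,110,15))]
fitpress(obs)
for c,uv,p in obs: print(p,w2p(onplane(uv,p[2]/1000,c)[0]))
```

```text
press [ 0.5324 -0.116  -0.1536] deg -8.799702518663867
[[-1.1, -0.7], [2.1, -0.5], [-0.2, 0.4], [-0.0, 0.5], [-0.2, -0.1], [0.4, 1.1]]
(-100, -105, 15) [ -98.0372 -102.1636]
(-100, 110, 15) [-98.467  110.1699]
(-45, -100, 25) [-43.9305 -97.8296]
(-45, 30, 25) [-44.1669  31.9588]
(-30, 30, 60) [-28.6897  32.1622]
(100, 110, 15) [ 99.8313 111.616 ]
```

```bash
sed -i 's/^PR=.*/PR=[0.5324,-0.116,-0.1536]/' h.py
python3 - <<'E'
from h import *
t=p2w(-4,-30,0); go(*t[:2],.026,81.2)
E
```

```text
t5.0 now [ 0.5192 -0.1458  0.1677] psi 81.2 | turn 0.0004 then shift x 0.0015 y 0.0045 z 0.1417
```

```bash
python3 -m crank '[[[0.0015,0.0045,0.03],0,130],[[0,0,0.03],0,130],[[0,0,0.03],0,130],[[0,0,0.03],0,130],[[0,0,0.01],0,130],[[0,0,0.006],0,130],[[0,0,0.003],0,130],[[0,0,0],0,130],[[0,0,0],0,130]]'
python3 - <<'E'
from h import *
st()
t=p2w(-4,-30,0); go(*t[:2],.025,81.2)
E
```

```text
time: 5.9
tcp_pos: [0.5256, -0.1468, 0.0304]
orientation: [2.385, 2.042, 0.002]
force: [0.7, 0.0, -0.2]
width: 0.0573
t 5.9 tcp [ 0.5256 -0.1468  0.0304] rv [2.3849 2.0415 0.0018] F [ 0.745   0.0305 -0.229 ] w 0.057344961147772065
t5.9 now [ 0.5256 -0.1468  0.0304] psi 81.1 | turn -0.0012 then shift x 0.0015 y -0.0020 z 0.0054
```

```bash
python3 -m crank '[[[0.001,-0.002,0.004],0,130],[[0,0,0.0015],0,130],[[0,0,0],0,130],[[0,0,0],0,130]]'
python3 -m crank '[[[0,0,0],0,45],[[0,0,0],0,45],[[0,0,0],0,45]]'
python3 -m crank '[[[0,0,-0.02],0,45],[[0,0,-0.03],0,45],[[0,0,-0.04],0,45],[[0,0,-0.04],0,45],[[0,0,-0.04],0,45],[[0,0,0],0,0],[[0,0,0],0,0]]'
python3 - <<'E'
from h import *
save('wrist','w5.png')
c=bot.get_calibration('wrist')
for p in plates(bot.snapshot('wrist'),c,.033): print(p, w2p(np.array(p[:2])/1000))
E
```

```text
time: 6.3
tcp_pos: [0.5228, -0.1452, 0.0245]
orientation: [2.386, 2.043, 0.001]
force: [-1.4, 0.8, 6.4]
width: 0.0573
time: 6.6
tcp_pos: [0.5225, -0.1451, 0.0234]
orientation: [-2.387, -2.043, 0.0]
force: [-0.1, -1.1, -0.8]
width: 0.0702
time: 7.3
tcp_pos: [0.5235, -0.1455, 0.1948]
orientation: [2.385, 2.041, 0.002]
force: [-0.3, 0.6, -0.3]
width: 0.0852
plate c(593.3,118.2) size 93.7 x 57.2 ang -6.7  px [589.0207 213.7966]
plate c(521.8,-144.1) size 100.2 x 60.0 ang -8.9  px [317.6176 177.5072]
(593.2969970703125, 118.22824096679688, 93.69120025634766, 57.153289794921875, -6.705070495605469) [ 24.3439 240.7876]
(521.8162231445312, -144.11724853515625, 100.1907730102539, 59.97099685668945, -8.863105773925781) [ -6.1573 -29.4055]
```

View pics/w5.png

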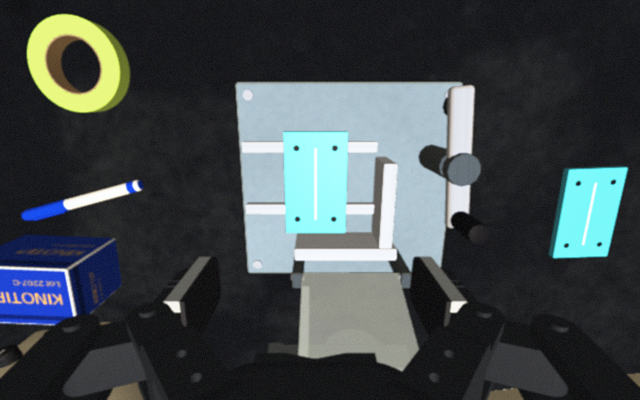

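Plate 1 lies on the rails at press (-6, -29) mm and square (px (317,178)). Next is the plate near (605, 140).

Run:
```python
from h import *
go(.605,.140,.1,83.4)
```

```text
t7.4 now [ 0.5216 -0.1447  0.1921] psi 81.1 | turn -0.0397 then shift x 0.2924 y 0.0501 z 0.0921
```

```bash
python3 -m crank '[[[0.03,0.003,0],-0.04,0],[[0.03,0.003,0],0,0],[[0.03,0.003,0],0,0],[[0.03,0.003,0],0,0],[[0.03,0.003,0],0,0],[[0.03,0.003,0.01],0,0],[[0.03,0.003,0.01],0,0],[[0.03,0.003,0.01],0,0],[[0.03,0.003,0.01],0,0],[[0.022,0,0.01],0,0]]'
python3 -m crank '[[[0,0,0],0,0],[[0,0,0],0,0],[[0,0,0],0,0]]'
python3 - <<'E'
from h import *
st()
im=save('wrist','w6.png')
for p in plates(im,bot.get_calibration('wrist')): go(p[0]/1000,p[1]/1000,-.002,90+p[4])
E
```

```text
time: 8.4
tcp_pos: [0.5828, 0.1431, 0.1406]
orientation: [-2.342, -2.09, 0.005]
force: [-0.2, 0.0, 0.3]
width: 0.0853
time: 8.7
tcp_pos: [0.5835, 0.1407, 0.1428]
orientation: [-2.346, -2.089, 0.002]
force: [-0.0, -0.9, -0.4]
width: 0.0853
t 8.7 tcp [0.5835 0.1407 0.1428] rv [-2.3457 -2.089   0.0024] F [-0.0154 -0.8705 -0.356 ] w 0.08534337268422351
plate c(605.7,139.4) size 100.8 x 61.2 ang -6.6  px [315.4059 213.0647]
plate c(604.0,297.4) size 101.4 x 61.3 ang 11.5  px [491.6136 191.6903]
plate c(472.7,264.4) size 61.2 x 54.9 ang 81.1  px [455.7689  34.9562]
t8.8 now [0.5839 0.1406 0.1434] psi 83.3 | turn -0.0001 then shift x 0.0013 y 0.0218 z 0.1454
t8.8 now [0.5839 0.1406 0.1434] psi 83.3 | turn -0.3165 then shift x 0.1496 y 0.0509 z 0.1454
t8.8 now [0.5839 0.1406 0.1434] psi 83.3 | turn -1.5322 then shift x 0.1289 y 0.1052 z 0.1454
```

View pics/w6.png

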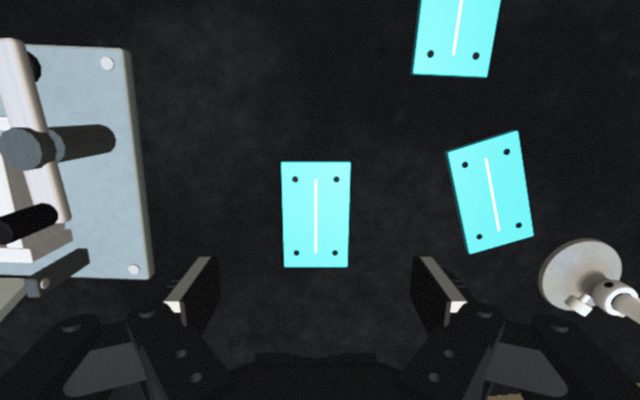

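The plate is at (315,213), centred between the fingers. Grasp it.

```bash
python3 -m crank '[[[0.0013,0.0218,0.03],0,0],[[0,0,0.03],0,0],[[0,0,0.03],0,0],[[0,0,0.025],0,0],[[0,0,0.015],0,0],[[0,0,0.013],0,0],[[0,0,0.001],0,0],[[0,0,0],0,0]]'
python3 -m crank '[[[0,0,0],0,80],[[0,0,0],0,130],[[0,0,0],0,130],[[0,0,0],0,130],[[0,0,0],0,130]]' 60
python3 -m crank '[[[0,0,-0.01],0,130],[[0,0,-0.02],0,130],[[0,0,-0.03],0,130],[[0,0,-0.04],0,130],[[0,0,-0.04],0,130],[[0,0,-0.03],0,130],[[0,0,0],0,130],[[0,0,0],0,130]]'
python3 - <<'E'
from h import *
st()
t=p2w(-4,-30,0); go(*t[:2],.17,90+np.degrees(PR[2]))
E
```

```text
time: 9.55
tcp_pos: [0.6065, 0.1402, 0.0001]
orientation: [2.345, 2.09, 0.001]
force: [-0.2, 0.2, 1.4]
width: 0.0854
time: 10.05
tcp_pos: [0.6074, 0.1405, 0.0019]
orientation: [2.344, 2.089, 0.004]
force: [-1.6, -1.4, 7.0]
width: 0.0562
time: 10.85
tcp_pos: [0.6066, 0.1405, 0.1712]
orientation: [2.344, 2.089, 0.004]
force: [-0.3, 0.4, -0.9]
width: 0.0557
t 10.85 tcp [0.6066 0.1405 0.1712] rv [2.344  2.0893 0.0038] F [-0.2524  0.4399 -0.9147] w 0.055678386261868947
t10.8 now [0.6066 0.1405 0.1712] psi 83.4 | turn 0.0388 then shift x -0.2949 y -0.0381 z 0.0012
```

```bash
python3 -m crank '[[[-0.03,-0.004,0],0.039,130],[[-0.035,-0.0043,0],0,130],[[-0.035,-0.0043,0],0,130],[[-0.035,-0.0043,0],0,130],[[-0.035,-0.0043,0],0,130],[[-0.035,-0.0043,0],0,130],[[-0.035,-0.0043,0],0,130],[[-0.035,-0.004,0],0,130],[[-0.02,-0.004,0],0,130],[[0,0,0],0,130]]'
python3 -m crank '[[[0,0,0],0,130],[[0,0,0],0,130]]'
python3 - <<'E'
from h import *
st()
im=save('wrist','w7.png')
t=p2w(-4,-30,0); go(*t[:2],.034,81.2)
E
```

```text
time: 11.85
tcp_pos: [0.5223, -0.1473, 0.1676]
orientation: [-2.387, -2.038, 0.004]
force: [0.9, 0.7, -1.2]
width: 0.0564
time: 12.05
tcp_pos: [0.524, -0.1446, 0.1686]
orientation: [-2.383, -2.044, 0.001]
force: [-0.7, 0.4, -0.6]
width: 0.0561
t 12.05 tcp [ 0.524  -0.1446  0.1686] rv [-2.3834 -2.0439  0.0008] F [-0.7016  0.3653 -0.5721] w 0.05613063480418233
t12.1 now [ 0.5242 -0.1445  0.1688] psi 81.3 | turn 0.0010 then shift x -0.0006 y -0.0003 z 0.1348
```

View pics/w7.png

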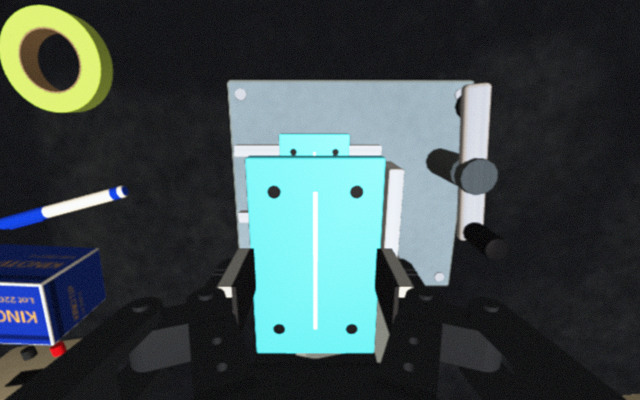

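```bash
python3 -m crank '[[[-0.0006,-0.002,0.03],0,130],[[0,0,0.03],0,130],[[0,0,0.03],0,130],[[0,0,0.025],0,130],[[0,0,0.01],0,130],[[0,0,0.005],0,130],[[0,0,0.001],0,130],[[0,0,0],0,130],[[0,0,0],0,130]]'
python3 - <<'E'
from h import *
st()
t=p2w(-4,-30,0); go(*t[:2],.034,81.2)
E
```

```text
time: 13.0
tcp_pos: [0.5236, -0.1464, 0.0399]
orientation: [2.384, 2.043, 0.002]
force: [0.9, 0.5, -0.9]
width: 0.0564
t 13.0 tcp [ 0.5236 -0.1464  0.0399] rv [2.3838 2.0427 0.0019] F [ 0.8625  0.4971 -0.9073] w 0.05636574913407722
t13.0 now [ 0.5236 -0.1464  0.0399] psi 81.2 | turn -0.0002 then shift x 0.0014 y 0.0000 z 0.0059
```

```bash
python3 -m crank '[[[0.001,0,0.003],0,130],[[0,0,0.0025],0,130],[[0,0,0],0,130]]'
python3 -m crank '[[[0,0,0],0,45],[[0,0,0],0,45],[[0,0,0],0,45]]'
python3 -m crank '[[[0,0,-0.02],0,45],[[0,0,-0.03],0,45],[[0,0,-0.04],0,45],[[0,0,-0.04],0,45],[[0,0,-0.04],0,45],[[0,0,0],0,0],[[0,0,0],0,0]]'
python3 - <<'E'
from h import *
im=save('wrist','w8.png')
c=bot.get_calibration('wrist')
for p in plates(im,c,.041): print(w2p(np.array(p[:2])/1000))
go(.604,.2975,.14,101.5)
E
```

```text
time: 13.3
tcp_pos: [0.5235, -0.1452, 0.0349]
orientation: [2.385, 2.043, 0.002]
force: [-1.8, 1.2, 10.2]
width: 0.056
time: 13.6
tcp_pos: [0.5224, -0.145, 0.0329]
orientation: [-2.386, -2.044, 0.0]
force: [-0.7, -0.2, 0.4]
width: 0.0704
time: 14.3
tcp_pos: [0.5233, -0.1453, 0.2041]
orientation: [2.384, 2.042, 0.002]
force: [-0.0, 1.0, -0.6]
width: 0.0851
plate c(519.6,-143.2) size 99.5 x 59.8 ang -8.5  px [318.4904 175.2914]
[ -8.5162 -28.8703]
t14.3 now [ 0.5222 -0.1448  0.2025] psi 81.2 | turn -0.3547 then shift x 0.4171 y 0.1684 z 0.0625
```

View pics/w8.png

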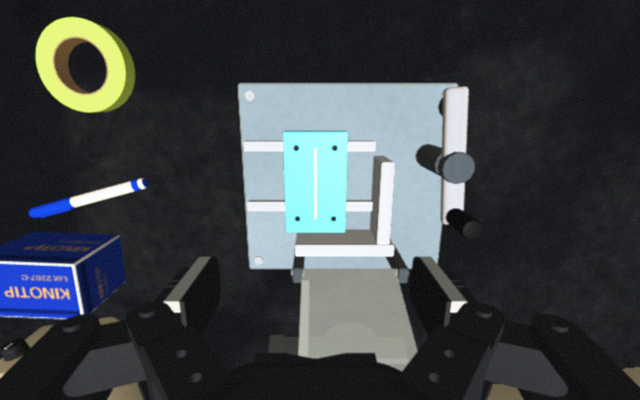

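Two plates are stacked at (316,178). Next is the one at (604, 297), with the stand beside it.

```bash
python3 - <<'E'
from h import *
c=bot.get_calibration('top'); print(onplane([[150,148],[137,150],[165,150],[150,161]],0.005,c), onplane([[132,128]],0.1,c), onplane([[132,128]],0.2,c))
E
python3 -m crank '[[[0,0,0],-0.12,0],[[0.02,0.01,0],-0.12,0],[[0.04,0.015,0],-0.115,0],[[0.045,0.016,0],0,0],[[0.045,0.016,0],0,0],[[0.045,0.016,0],0,0],[[0.045,0.016,0],0,0],[[0.045,0.016,0],0,0],[[0.045,0.016,0],0,0],[[0.04,0.016,0],0,0]]'
python3 -m crank '[[[0.02,0,0],0,0],[[0,0,0.04],0,0],[[0,0,0.02],0,0],[[0,0,0],0,0],[[0,0,0],0,0]]'
python3 - <<'E'
from h import *
st()
im=save('wrist','w9.png')
for p in plates(im,bot.get_calibration('wrist')): go(p[0]/1000,p[1]/1000,-.002,90+p[4])
E
```

```text
[[0.6938 0.3847 0.005 ]
 [0.6868 0.4207 0.005 ]
 [0.6892 0.3419 0.005 ]
 [0.6557 0.3813 0.005 ]] [[0.717  0.3982 0.1   ]] [[0.6804 0.3531 0.2   ]]
time: 15.35
tcp_pos: [0.5908, 0.2438, 0.2001]
orientation: [-1.985, -2.432, 0.006]
force: [1.2, 0.1, -0.6]
width: 0.0853
time: 15.85
tcp_pos: [0.5872, 0.2611, 0.1412]
orientation: [-1.986, -2.431, 0.005]
force: [-0.3, -0.5, 0.8]
width: 0.085
t 15.85 tcp [0.5872 0.2611 0.1412] rv [-1.986  -2.4315  0.0052] F [-0.3155 -0.5337  0.7785] w 0.08500664307327356
plate c(605.2,298.5) size 101.0 x 60.4 ang 11.5  px [350.0059 215.2434]
plate c(461.2,267.1) size 80.0 x 60.9 ang -8.9  px [354.839   41.3644]
t15.9 now [0.5885 0.2613 0.1428] psi 101.5 | turn -0.0000 then shift x 0.0330 y 0.0238 z 0.1448
t15.9 now [0.5885 0.2613 0.1428] psi 101.5 | turn 0.3561 then shift x -0.0140 y -0.1266 z 0.1448
```

View pics/w9.png

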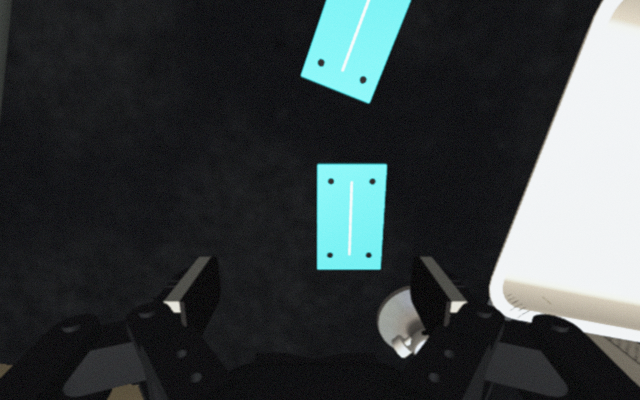

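The plate is at (350,215), and the stand clears the gripper by roughly 6 cm. Grasp it.

```bash
python3 -m crank '[[[0.033,0.0238,0],0,0],[[0,0,0.03],0,0],[[0,0,0.03],0,0],[[0,0,0.03],0,0],[[0,0,0.025],0,0],[[0,0,0.015],0,0],[[0,0,0.012],0,0],[[0,0,0.001],0,0],[[0,0,0],0,0],[[0,0,0],0,0]]'
python3 -m crank '[[[0,0,0],0,80],[[0,0,0],0,130],[[0,0,0],0,130],[[0,0,0],0,130],[[0,0,0],0,130]]' 60
python3 -m crank '[[[0,0,-0.01],0,130],[[0,0,-0.02],0,130],[[0,0,-0.03],0,130],[[0,0,-0.04],0,130],[[0,0,-0.04],0,130],[[0,0,-0.04],0,130],[[0,0,0],0,130],[[0,0,0],0,130]]'
python3 - <<'E'
from h import *
st()
t=p2w(-4,-30,0); go(*t[:2],.18,90+np.degrees(PR[2]))
E
```

```text
time: 16.9
tcp_pos: [0.6066, 0.2991, 0.0017]
orientation: [1.986, 2.432, 0.004]
force: [-0.2, 1.2, -0.2]
width: 0.0854
time: 17.4
tcp_pos: [0.6063, 0.2991, 0.0021]
orientation: [1.986, 2.432, 0.003]
force: [-1.2, -0.1, 5.5]
width: 0.0562
time: 18.2
tcp_pos: [0.6062, 0.299, 0.1822]
orientation: [1.986, 2.432, 0.005]
force: [0.2, 0.2, -1.2]
width: 0.0558
t 18.2 tcp [0.6062 0.299  0.1822] rv [1.986  2.4318 0.0051] F [ 0.2127  0.1675 -1.1984] w 0.0557628818484545
t18.2 now [0.6062 0.299  0.1822] psi 101.5 | turn 0.3548 then shift x -0.4515 y -0.0135 z 0.0022
```

```bash
python3 -m crank '[[[0,0,0],0.12,130],[[0,0,0],0.12,130],[[0,0,0],0.1148,130],[[-0.035,-0.0013,0],0,130],[[-0.04,-0.0013,0],0,130],[[-0.04,-0.0013,0],0,130],[[-0.04,-0.0013,0],0,130],[[-0.04,-0.0013,0],0,130],[[-0.04,-0.0013,0],0,130],[[-0.04,-0.0013,0],0,130]]'
python3 -m crank '[[[-0.04,-0.0013,0],0,130],[[-0.04,-0.0013,0],0,130],[[-0.04,-0.001,0],0,130],[[-0.035,-0.001,0],0,130],[[-0.02,0,0],0,130],[[0,0,0],0,130],[[0,0,0],0,130],[[0,0,0],0,130]]'
python3 - <<'E'
from h import *
st()
im=save('wrist','w10.png')
t=p2w(-4,-30,0); go(*t[:2],.042,81.2)
E
```

```text
time: 19.2
tcp_pos: [0.5519, 0.0269, 0.1779]
orientation: [-2.383, -2.043, 0.005]
force: [0.6, -0.7, -0.8]
width: 0.0561
time: 20.0
tcp_pos: [0.5222, -0.1428, 0.179]
orientation: [-2.383, -2.044, 0.001]
force: [-0.1, 0.4, -0.9]
width: 0.0559
t 20.0 tcp [ 0.5222 -0.1428  0.179 ] rv [-2.3829 -2.0439  0.001 ] F [-0.1062  0.4494 -0.8977] w 0.0558598197793474
t20.1 now [ 0.5224 -0.1428  0.1793] psi 81.3 | turn 0.0012 then shift x -0.0020 y 0.0018 z 0.1373
```

View pics/w10.png

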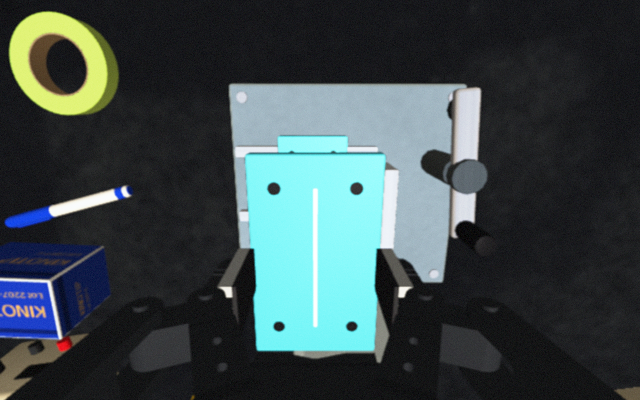

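```bash
python3 -m crank '[[[-0.001,0.001,0.03],0,130],[[0,0,0.03],0,130],[[0,0,0.03],0,130],[[0,0,0.025],0,130],[[0,0,0.01],0,130],[[0,0,0.006],0,130],[[0,0,0.003],0,130],[[0,0,0],0,130],[[0,0,0],0,130]]'
python3 - <<'E'
from h import *
st()
t=p2w(-4,-30,0); go(*t[:2],.042,81.2)
E
```

```text
time: 20.95
tcp_pos: [0.5248, -0.1455, 0.0472]
orientation: [2.384, 2.043, 0.002]
force: [-0.3, -0.3, -0.8]
width: 0.0559
t 20.95 tcp [ 0.5248 -0.1455  0.0472] rv [2.3838 2.0431 0.0016] F [-0.3459 -0.336  -0.7916] w 0.055872359574941126
t20.9 now [ 0.5248 -0.1455  0.0472] psi 81.2 | turn -0.0000 then shift x 0.0003 y -0.0010 z 0.0052
```

```bash
python3 -m crank '[[[0.0003,-0.001,0.003],0,130],[[0,0,0.002],0,130],[[0,0,0],0,130]]'
python3 -m crank '[[[0,0,0],0,45],[[0,0,0],0,45],[[0,0,0],0,45]]'
python3 -m crank '[[[0,0,-0.02],0,45],[[0,0,-0.03],0,45],[[0,0,-0.04],0,45],[[0,0,-0.04],0,45],[[0,0,-0.03],0,45],[[0,0,0],0,0],[[0,0,0],0,0]]'
python3 - <<'E'
from h import *
im=save('wrist','w11.png')
c=bot.get_calibration('wrist')
for p in plates(im,c,.049): print(w2p(np.array(p[:2])/1000))
go(.4492,.2686,.14,81.0)
E
```

```text
time: 21.25
tcp_pos: [0.5236, -0.145, 0.043]
orientation: [2.384, 2.043, 0.001]
force: [-3.7, 2.1, 9.4]
width: 0.0559
time: 21.55
tcp_pos: [0.5226, -0.1447, 0.0409]
orientation: [-2.385, -2.044, 0.0]
force: [-0.5, 0.5, 0.6]
width: 0.0703
time: 22.25
tcp_pos: [0.5231, -0.1448, 0.2015]
orientation: [2.384, 2.043, 0.001]
force: [1.2, -0.1, -0.9]
width: 0.0852
plate c(518.7,-142.7) size 98.9 x 60.3 ang -8.8  px [318.7368 177.1176]
[ -9.4676 -28.4991]
t22.3 now [ 0.5221 -0.1444  0.2002] psi 81.2 | turn 0.0033 then shift x 0.3965 y -0.1367 z 0.0602
```

View pics/w11.png

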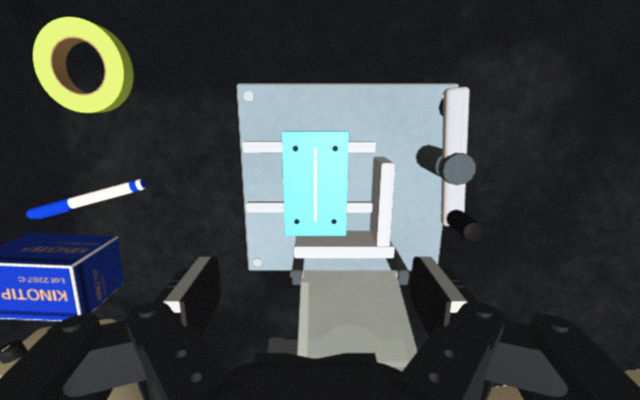

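Three plates are stacked at (315,183). Now the last one.

```bash
python3 -m crank '[[[0.03,-0.012,0],0,0],[[0.04,-0.0165,0],0,0],[[0.04,-0.0165,0],0,0],[[0.04,-0.0165,0],0,0],[[0.04,-0.0165,0],0,0],[[0.04,-0.0165,0],0,0],[[0.04,-0.0165,0],0,0],[[0.04,-0.0165,0.01],0,0],[[0.04,-0.0165,0.02],0,0],[[0.04,-0.015,0.03],0,0]]'
python3 -m crank '[[[0,0,0],0,0],[[0,0,0],0,0],[[0,0,0],0,0]]'
python3 - <<'E'
from h import *
st()
im=save('wrist','w12.png')
for p in plates(im,bot.get_calibration('wrist')): go(p[0]/1000,p[1]/1000,-.002,90+p[4])
E
```

```text
time: 23.3
tcp_pos: [0.4248, 0.265, 0.1411]
orientation: [2.385, 2.045, 0.0]
force: [1.1, -0.0, -0.5]
width: 0.0854
time: 23.6
tcp_pos: [0.4255, 0.2626, 0.1417]
orientation: [2.386, 2.044, -0.002]
force: [-0.7, 0.2, 0.5]
width: 0.0854
t 23.6 tcp [0.4255 0.2626 0.1417] rv [ 2.386   2.0436 -0.0024] F [-0.7183  0.21    0.5274] w 0.08536043376783344
plate c(450.2,268.4) size 99.9 x 60.8 ang -9.0  px [324.4059 214.5735]
t23.6 now [0.4261 0.2625 0.1423] psi 81.1 | turn 0.0019 then shift x 0.0096 y 0.0229 z 0.1443
```

View pics/w12.png

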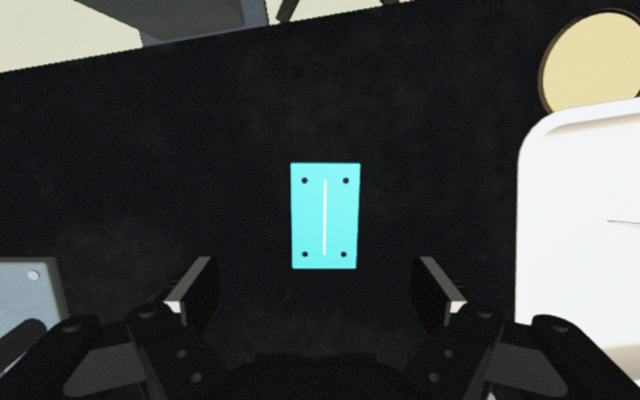

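The last plate is at (324,215).

```bash
python3 -m crank '[[[0.0096,0.0229,0.02],0,0],[[0,0,0.03],0,0],[[0,0,0.03],0,0],[[0,0,0.03],0,0],[[0,0,0.02],0,0],[[0,0,0.012],0,0],[[0,0,0.001],0,0],[[0,0,0],0,0],[[0,0,0],0,0]]'
python3 -m crank '[[[0,0,0],0,80],[[0,0,0],0,130],[[0,0,0],0,130],[[0,0,0],0,130],[[0,0,0],0,130]]' 60
python3 -m crank '[[[0,0,-0.01],0,130],[[0,0,-0.02],0,130],[[0,0,-0.03],0,130],[[0,0,-0.04],0,130],[[0,0,-0.04],0,130],[[0,0,-0.05],0,130],[[0,0,0],0,130],[[0,0,0],0,130]]'
python3 - <<'E'
from h import *
st()
t=p2w(-4,-30,0); go(*t[:2],.19,90+np.degrees(PR[2]))
E
```

```text
time: 24.55
tcp_pos: [0.4513, 0.2697, 0.0007]
orientation: [2.385, 2.043, 0.004]
force: [-0.7, -0.0, -0.0]
width: 0.0853
time: 25.05
tcp_pos: [0.4507, 0.2697, 0.001]
orientation: [2.385, 2.044, 0.003]
force: [-0.7, -1.6, 9.5]
width: 0.0569
time: 25.85
tcp_pos: [0.451, 0.27, 0.1916]
orientation: [2.384, 2.044, 0.007]
force: [-0.4, 0.4, -1.3]
width: 0.0567
t 25.85 tcp [0.451  0.27   0.1916] rv [2.3842 2.0438 0.0072] F [-0.4191  0.3997 -1.3049] w 0.05670557631724917
t25.9 now [0.451  0.27   0.1916] psi 81.2 | turn 0.0001 then shift x -0.3990 y 0.1355 z 0.0016
```

```bash
python3 -m crank '[[[-0.03,0.0105,0],0,130],[[-0.04,0.0138,0],0,130],[[-0.04,0.0138,0],0,130],[[-0.04,0.0138,0],0,130],[[-0.04,0.0138,0],0,130],[[-0.04,0.0138,0],0,130],[[-0.04,0.0138,0],0,130],[[-0.04,0.0138,0],0,130],[[-0.04,0.0138,0],0,130],[[-0.035,0.0138,0],0,130]]'
python3 -m crank '[[[-0.014,0,0],0,130],[[0,0,0],0,130],[[0,0,0],0,130],[[0,0,0],0,130]]'
python3 - <<'E'
from h import *
st()
im=save('wrist','w13.png')
t=p2w(-4,-30,0); go(*t[:2],.050,81.2)
E
```

```text
time: 26.85
tcp_pos: [0.5223, -0.1332, 0.1872]
orientation: [-2.384, -2.041, 0.003]
force: [1.0, 0.0, -0.4]
width: 0.0566
time: 27.25
tcp_pos: [0.5209, -0.144, 0.1886]
orientation: [-2.382, -2.045, 0.001]
force: [0.9, -0.8, -0.7]
width: 0.0564
t 27.25 tcp [ 0.5209 -0.144   0.1886] rv [-2.3824 -2.0449  0.0008] F [ 0.8996 -0.8492 -0.6654] w 0.05640811540317695
t27.3 now [ 0.5212 -0.144   0.1888] psi 81.3 | turn 0.0016 then shift x -0.0006 y 0.0028 z 0.1388
```

View pics/w13.png

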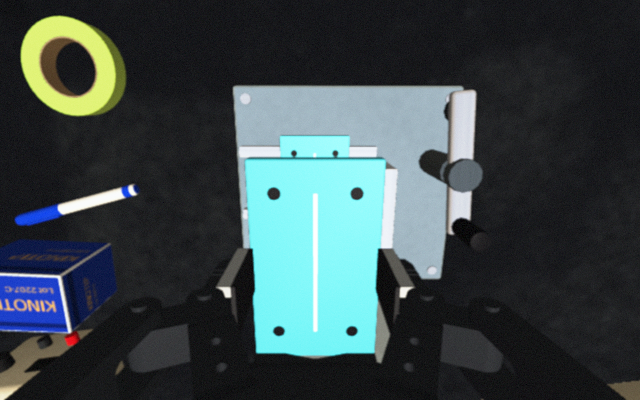

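```bash
python3 -m crank '[[[0,0.001,0.03],0,130],[[0,0,0.03],0,130],[[0,0,0.03],0,130],[[0,0,0.025],0,130],[[0,0,0.01],0,130],[[0,0,0.006],0,130],[[0,0,0.003],0,130],[[0,0,0],0,130],[[0,0,0],0,130]]'
python3 - <<'E'
from h import *
st()
t=p2w(-4,-30,0); go(*t[:2],.050,81.2)
E
```

```text
time: 28.2
tcp_pos: [0.5239, -0.1461, 0.0565]
orientation: [2.384, 2.043, 0.002]
force: [-0.5, 0.4, -1.0]
width: 0.0566
t 28.2 tcp [ 0.5239 -0.1461  0.0565] rv [2.3838 2.0431 0.0017] F [-0.4894  0.4438 -1.0097] w 0.056567021233829035
t28.2 now [ 0.5239 -0.1461  0.0565] psi 81.2 | turn -0.0000 then shift x 0.0011 y -0.0002 z 0.0065
```

```bash
python3 -m crank '[[[0.001,0,0.003],0,130],[[0,0,0.0025],0,130],[[0,0,0],0,130]]'
python3 -m crank '[[[0,0,0],0,45],[[0,0,0],0,45],[[0,0,0],0,45]]'
python3 -m crank '[[[0,0,-0.02],0,45],[[0,0,-0.03],0,45],[[0,0,-0.04],0,45],[[0,0,-0.04],0,45],[[0,0,-0.02],0,45],[[0,0,0],0,200],[[0,0,0],0,200]]'
python3 - <<'E'
from h import *
im=save('wrist','w14.png');st();save('scene','s14.png')
c=bot.get_calibration('wrist')
for p in plates(im,c,.057): print(w2p(np.array(p[:2])/1000))
t=p2w(-5,-95,0); go(*t[:2],.14,171.2)
im=cv2.imread('pics/s14.png'); cv2.imwrite('pics/s14z.png',cv2.resize(im[130:255,260:415],None,fx=5,fy=4.8,interpolation=cv2.INTER_CUBIC)[:600])
E
```

```text
time: 28.5
tcp_pos: [0.5235, -0.145, 0.0502]
orientation: [2.385, 2.044, 0.001]
force: [0.2, 0.0, 1.2]
width: 0.0565
time: 28.8
tcp_pos: [0.5228, -0.1448, 0.0497]
orientation: [-2.385, -2.044, 0.0]
force: [-0.5, -0.9, 0.0]
width: 0.0702
time: 29.5
tcp_pos: [0.5228, -0.1448, 0.1996]
orientation: [2.385, 2.044, 0.0]
force: [0.2, 0.5, 0.2]
width: 0.0425
t 29.55 tcp [ 0.5221 -0.1444  0.1985] rv [-2.384  -2.0431  0.0016] F [ 0.0804  0.5079 -0.313 ] w 0.03476706951073599
plate c(519.0,-142.8) size 100.7 x 59.7 ang -8.7  px [317.909 179.946]
[ -9.1568 -28.5696]
t29.6 now [ 0.5216 -0.1442  0.1979] psi 81.2 | turn -1.5709 then shift x -0.0013 y -0.0654 z 0.0579
```

View pics/w14.png

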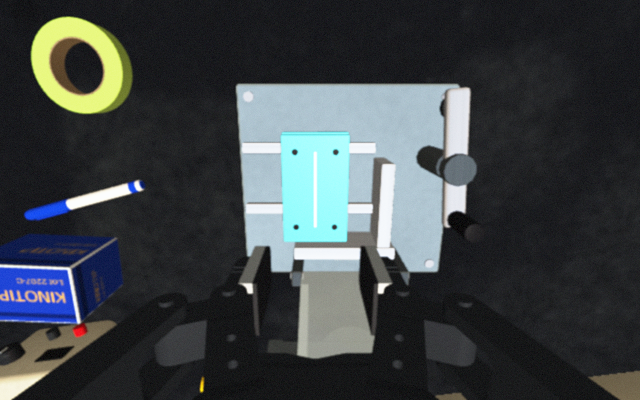

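View pics/s14z.png

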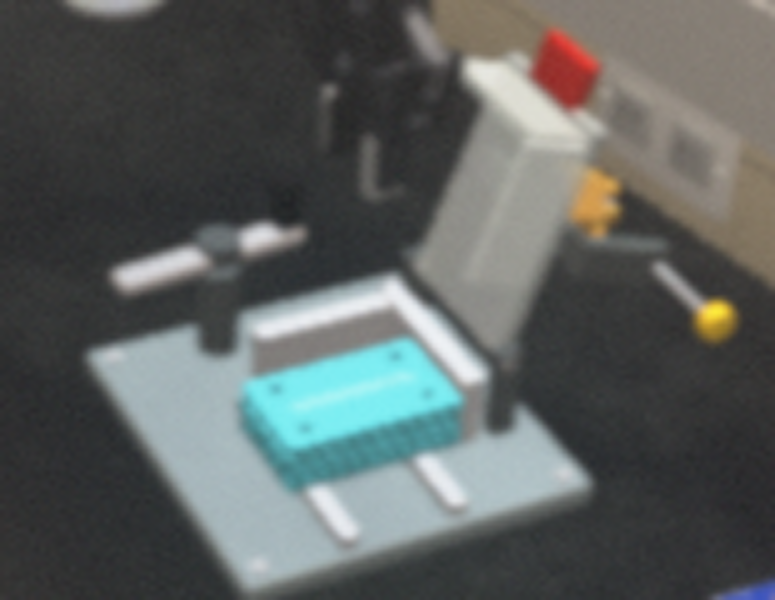

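All four plates are stacked in the press at (316,187). I'll shut the fingers, come down on the right side between the rails, and push the stack left.

```bash
python3 -m crank '[[[-0.03,0,0],0,255],[[-0.03,0,0.02],0,255],[[0,0,0.03],0,255],[[0,0,0.03],0,255],[[0,0,0],0,255],[[0,0,0],0,255],[[0,0,0],0,255]]'
python3 - <<'E'
from h import *
im=save('wrist','w15.png');st()
t=p2w(-8,-90,0); go(*t[:2],.019,81.2)
E
```

```text
time: 30.3
tcp_pos: [0.5145, -0.2043, 0.1208]
orientation: [2.384, 2.044, 0.001]
force: [0.2, 0.3, -0.7]
width: 0.0001
t 30.35 tcp [ 0.5149 -0.2045  0.1212] rv [2.3833 2.0432 0.0014] F [-0.7101 -0.467  -0.2339] w 6.139482493404749e-05
t30.4 now [ 0.5149 -0.2045  0.1212] psi 81.2 | turn 0.0003 then shift x 0.0001 y -0.0043 z 0.1022
```

View pics/w15.png

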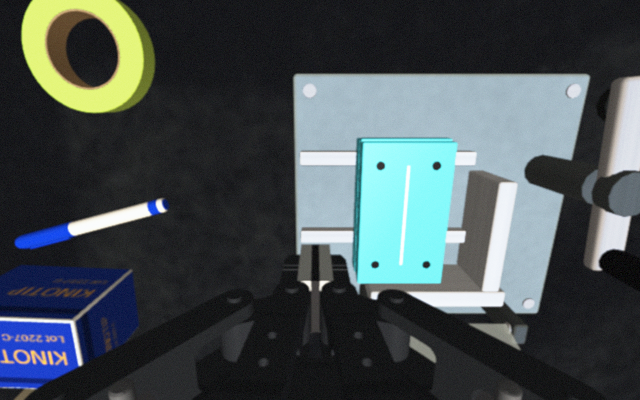

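```bash
python3 -m crank '[[[0,-0.0045,0.03],0,255],[[0,0,0.03],0,255],[[0,0,0.02],0,255],[[0,0,0.012],0,255],[[0,0,0.004],0,255],[[0,0,0],0,255],[[0,0,0],0,255]]'
python3 - <<'E'
from h import *
st(); save('scene','s16.png')
t=p2w(-8,-90,0); go(*t[:2],.019,81.2)
im=cv2.imread('pics/s16.png'); cv2.imwrite('pics/s16z.png',cv2.resize(im[130:255,260:415],None,fx=5,fy=4.8,interpolation=cv2.INTER_CUBIC)[:600])
E
```

```text
time: 31.05
tcp_pos: [0.5106, -0.204, 0.0251]
orientation: [2.383, 2.043, 0.001]
force: [-0.3, -0.2, 0.0]
width: 0.0001
t 31.05 tcp [ 0.5106 -0.204   0.0251] rv [2.3835 2.0429 0.0015] F [-0.3031 -0.1789  0.0185] w 0.00011325045689629378
t31.1 now [ 0.5106 -0.204   0.0252] psi 81.2 | turn 0.0000 then shift x 0.0003 y 0.0001 z 0.0062
```

View pics/s16z.png

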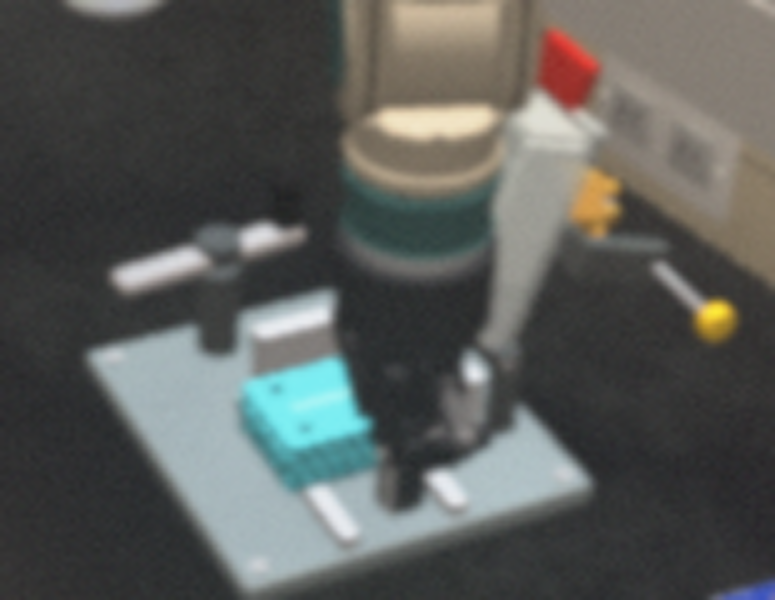

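Fingers shut and down on the right side of the stack, between the rails. Push left.

```bash
python3 -m crank '[[[0,0,0.005],0,255],[[0.004,0,0],0,255],[[0.004,0,0],0,255],[[0.004,0,0],0,255],[[0.004,0,0],0,255],[[0,0,0],0,255]]'
python3 -m crank '[[[0.004,0,0],0,255],[[0.004,0,0],0,255],[[0.004,0,0],0,255],[[0.004,0,0],0,255],[[0,0,0],0,255]]'
python3 - <<'E'
from h import *
s=st(); im=save('wrist','w17.png')
print(w2p(s['tcp_pos']))
E
```

```text
time: 31.7
tcp_pos: [0.5119, -0.187, 0.0188]
orientation: [-2.385, -2.045, -0.0]
force: [1.0, -0.4, -0.1]
width: -0.0002
time: 32.2
tcp_pos: [0.5143, -0.1711, 0.0188]
orientation: [-2.384, -2.045, -0.001]
force: [0.6, -0.7, 0.5]
width: 0.0
t 32.2 tcp [ 0.5143 -0.1711  0.0188] rv [-2.3845 -2.0449 -0.0008] F [ 0.642  -0.6638  0.519 ] w 2.6720379067609057e-05
[ -9.463  -57.1884]
```

View pics/w17.png

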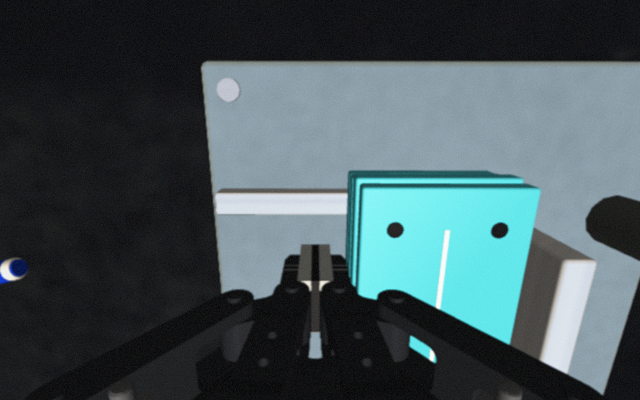

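```bash
python3 -m crank '[[[0.003,0.001,0],0,255],[[0.003,0,0],0,255],[[0.002,0,0],0,255],[[0,0,0],0,255]]'
python3 - <<'E'
from h import *
s=st(); im=save('wrist','w18.png')
print(w2p(s['tcp_pos']))
c=bot.get_calibration('wrist')
E
```

```text
time: 32.65
tcp_pos: [0.5165, -0.1636, 0.0188]
orientation: [-2.385, -2.045, -0.001]
force: [-0.2, 0.2, 0.7]
width: -0.0003
t 32.65 tcp [ 0.5165 -0.1636  0.0188] rv [-2.3848 -2.0446 -0.0007] F [-0.2142  0.1763  0.6808] w -0.00025759154396672924
[ -8.4257 -49.4465]
```

View pics/w18.png

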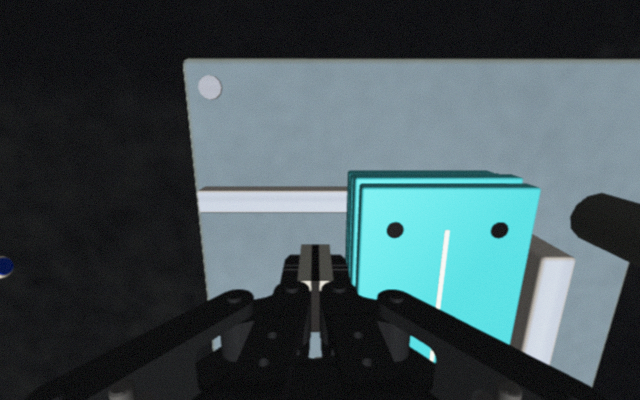

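Run:
```python
from h import *
c=bot.get_calibration('wrist')
print('topFL',w2p(onplane((540,187),.057,c)[0]),'topFR',w2p(onplane((360,187),.057,c)[0]),'low FR',[w2p(onplane((348,172),z,c)[0]) for z in(.025,.033,.041,.049)],'low FL',w2p(onplane((490,172),.041,c)[0]))
```

```text
topFL [-54.3972  26.0773] topFR [-54.3905 -33.6264] low FR [array([-53.5216, -34.3867]), array([-54.9963, -35.2271]), array([-56.471 , -36.0675]), array([-57.9457, -36.9079])] low FL [-56.4802  17.534 ]
```

```bash
python3 -m crank '[[[0.003,0,0],0,255],[[0,0,0],0,255],[[-0.004,0,0],0,255],[[-0.006,0,-0.01],0,255],[[0,0,-0.03],0,200],[[0,0,-0.04],0,100],[[0,0,-0.03],0,0],[[0,0,0],0,0],[[0,0,0],0,0],[[0,0,0],0,0]]'
python3 - <<'E'
from h import *
s=st(); im=save('wrist','w19.png')
c=bot.get_calibration('wrist')
for p in plates(im,c,.057): print(w2p(np.array(p[:2])/1000))
t=p2w(-6,3); go(*t[:2],.015,81.2)
E
```

```text
time: 33.7
tcp_pos: [0.5144, -0.1707, 0.1279]
orientation: [-2.384, -2.043, 0.001]
force: [-0.4, 0.4, 0.8]
width: 0.085
t 33.7 tcp [ 0.5144 -0.1707  0.1279] rv [-2.3844 -2.0428  0.0011] F [-0.4342  0.3732  0.7556] w 0.085002720741262
plate c(525.3,-117.4) size 102.6 x 64.3 ang -8.9  px [390.3792 213.1397]
[-6.7529 -2.462 ]
t33.8 now [ 0.5141 -0.1705  0.1275] psi 81.2 | turn -0.0003 then shift x 0.0597 y 0.0037 z 0.1125
```

View pics/w19.png

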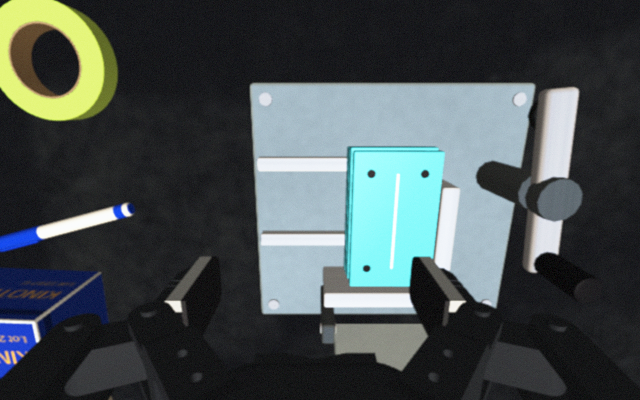

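```bash
python3 -m crank '[[[0.03,0.0037,0],0,0],[[0.03,0,0],0,0],[[0,0,0],0,0],[[0,0,0],0,0]]'
python3 - <<'E'
from h import *
s=st(); im=save('wrist','w20.png')
t=p2w(-6,3); go(*t[:2],.012,81.2)
c=bot.get_calibration('wrist')
for p in plates(im,c,.057): print(w2p(np.array(p[:2])/1000))
E
```

```text
time: 34.15
tcp_pos: [0.5272, -0.1116, 0.1274]
orientation: [-2.383, -2.045, 0.003]
force: [-0.1, 0.2, 0.4]
width: 0.0856
t 34.15 tcp [ 0.5272 -0.1116  0.1274] rv [-2.3826 -2.0446  0.0028] F [-0.0507  0.235   0.3633] w 0.08559156798630904
t34.2 now [ 0.5274 -0.1122  0.1277] psi 81.2 | turn 0.0002 then shift x -0.0000 y -0.0005 z 0.1157
plate c(526.7,-116.0) size 102.8 x 60.2 ang -9.0  px [307.5766 210.5766]
[-5.6525 -0.8485]
```

View pics/w20.png

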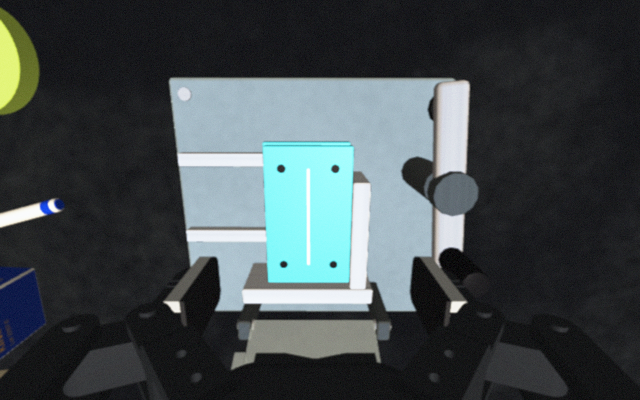

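```bash
python3 -m crank '[[[0,-0.0005,0.03],0,0],[[0,0,0.03],0,0],[[0,0,0.02],0,0],[[0,0,0.01],0,0],[[0,0,0],0,0]]'
python3 -m crank '[[[0,0,0.01],0,0],[[0,0,0.01],0,0],[[0,0,0.004],0,0],[[0,0,0],0,0]]'
python3 - <<'E'
from h import *
s=st(); im=save('wrist','w21.png');  print(w2p(s['tcp_pos']))
E
```

```text
time: 34.7
tcp_pos: [0.5261, -0.1123, 0.0371]
orientation: [-2.384, -2.041, 0.003]
force: [0.2, -0.7, -0.5]
width: 0.0852
time: 35.1
tcp_pos: [0.5278, -0.1134, 0.0146]
orientation: [2.385, 2.042, -0.003]
force: [-1.1, -5.3, -1.4]
width: 0.0855
t 35.1 tcp [ 0.5278 -0.1134  0.0146] rv [ 2.3845  2.0423 -0.0031] F [-1.093  -5.3446 -1.3767] w 0.08548777593508351
[-4.9408  1.888 ]
```

View pics/w21.png

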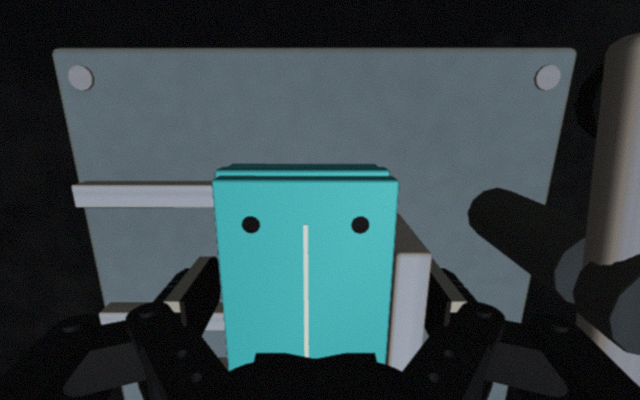

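```bash
python3 -m crank '[[[-0.001,0,0],0,20],[[0,0,0],0,30],[[0,0,0],0,40],[[0,0,0],0,50],[[0,0,0],0,60],[[0,0,0],0,60]]' 20
python3 - <<'E'
from h import *
s=st(); im=save('wrist','w22.png');  print(w2p(s['tcp_pos']))
E
```

```text
time: 35.75
tcp_pos: [0.5279, -0.1103, 0.0156]
orientation: [-2.382, -2.043, -0.008]
force: [0.7, 7.4, 6.0]
width: 0.0716
t 35.75 tcp [ 0.5279 -0.1103  0.0156] rv [-2.3819 -2.0429 -0.0076] F [0.7474 7.3958 5.9646] w 0.07160531429905309
[-5.3097  4.9182]
```

View pics/w22.png

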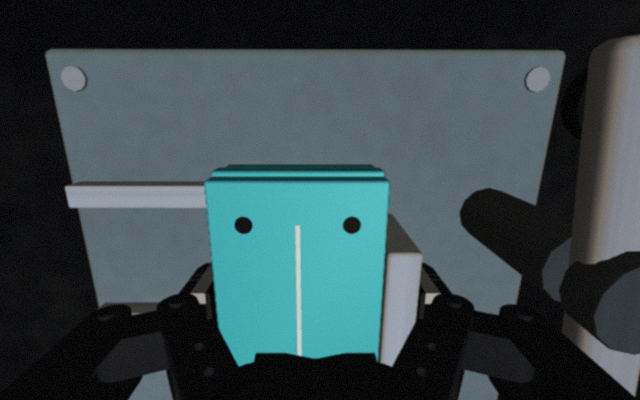

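```bash
python3 -m crank '[[[0,0,0],0,70],[[0,0,0],0,80],[[0,0,0],0,90],[[0,0,0],0,90]]' 40
python3 - <<'E'
from h import *
s=st(); im=save('wrist','w23.png');  print(w2p(s['tcp_pos']))
c=bot.get_calibration('wrist')
print(psi(s)-81.2, w2p(onplane((206,181),.057,c)[0]),w2p(onplane((388,181),.057,c)[0]))
E
```

```text
time: 36.2
tcp_pos: [0.5279, -0.1103, 0.0157]
orientation: [-2.382, -2.043, -0.007]
force: [-0.2, 7.3, 7.2]
width: 0.0712
t 36.2 tcp [ 0.5279 -0.1103  0.0157] rv [-2.3819 -2.0429 -0.0075] F [-0.1574  7.2579  7.2012] w 0.07118580657126178
[-5.3317  4.9394]
0.035829167559612074 [-54.0168 -29.1558] [-53.9831  29.0102]
```

View pics/w23.png

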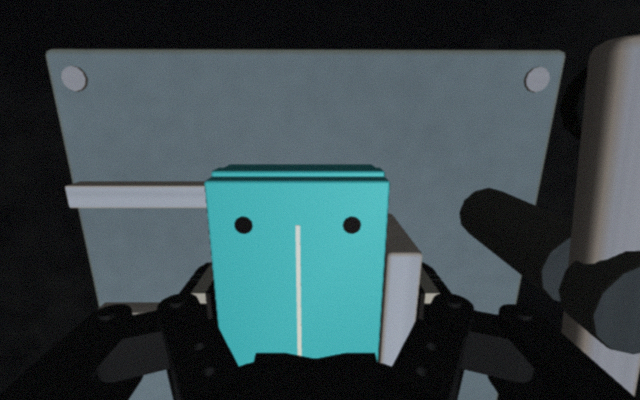

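```bash
python3 -m crank '[[[0,0,0],0,20],[[0,0,0],0,0],[[0,0,-0.01],0,0],[[0,0,-0.03],0,0],[[0,0,-0.04],0,0],[[0,0,-0.03],0,150],[[-0.003,-0.035,0],0,150],[[-0.002,-0.04,0],0,150],[[0,0,0],0,150],[[0,0,0],0,150]]' 40
python3 - <<'E'
from h import *
s=st(); im=save('wrist','w24.png');  print(w2p(s['tcp_pos']))
t=p2w(-80,0); go(*t[:2],.018,81.2)
E
```

```text
time: 37.25
tcp_pos: [0.452, -0.1064, 0.1252]
orientation: [2.386, 2.043, 0.001]
force: [1.6, -0.2, -0.2]
width: 0.035
t 37.25 tcp [ 0.452  -0.1064  0.1252] rv [2.3857 2.0435 0.0011] F [ 1.6121 -0.2051 -0.2298] w 0.03501063237701162
[-80.9626  -2.7829]
t37.3 now [ 0.4533 -0.1068  0.1255] psi 81.2 | turn -0.0005 then shift x 0.0030 y -0.0005 z 0.1075
```

View pics/w24.png

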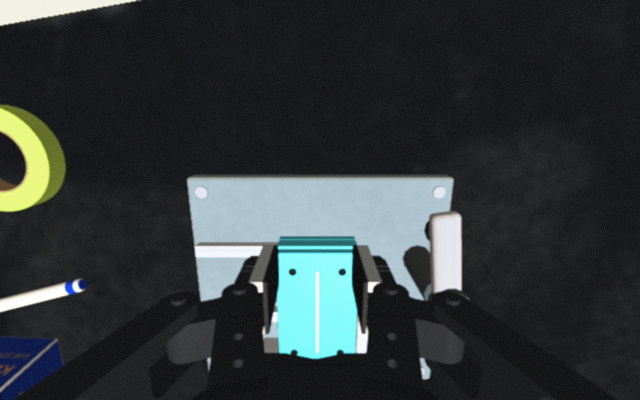

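```bash
python3 -m crank '[[[0.003,0,0.03],0,150],[[0,0,0.03],0,150],[[0,0,0.025],0,150],[[0,0,0.014],0,150],[[0,0,0.006],0,150],[[0,0,0.003],0,150],[[0,0,0],0,150],[[0,0,0],0,150]]'
python3 -m crank '[[[0,0.003,0],0,150],[[0,0.003,0],0,150],[[0,0.003,0],0,150],[[0,0.003,0],0,150],[[0,0,0],0,150]]'
python3 - <<'E'
from h import *
s=st(); im=save('wrist','w25.png');  print(w2p(s['tcp_pos']))
E
```

```text
time: 38.1
tcp_pos: [0.4543, -0.104, 0.0176]
orientation: [2.384, 2.043, 0.001]
force: [0.7, -0.2, -0.1]
width: 0.0352
time: 38.6
tcp_pos: [0.4657, -0.1057, 0.017]
orientation: [2.385, 2.044, 0.001]
force: [-0.4, 0.2, 0.6]
width: 0.0349
t 38.6 tcp [ 0.4657 -0.1057  0.017 ] rv [2.3848 2.044  0.0007] F [-0.435  0.247  0.613] w 0.03488391900419214
[-67.4577   0.0293]
```

View pics/w25.png

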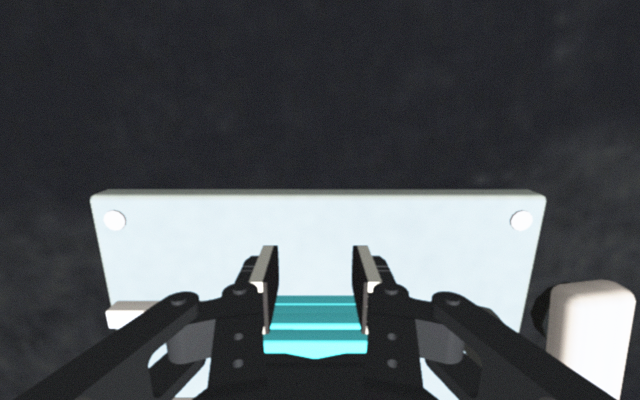

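Fingers are in front of the stack. Push back in small steps until the force rises.

```bash
python3 -m crank '[[[0,0.002,0],0,150],[[0,0.002,0],0,150],[[0,0.002,0],0,150],[[0,0,0],0,150]]'
python3 -m crank '[[[0,0.0015,0],0,150],[[0,0.0015,0],0,150],[[0,0,0],0,150]]'
python3 -m crank '[[[0,0.0015,0],0,150],[[0,0.0015,0],0,150],[[0,0,0],0,150]]'
python3 - <<'E'
from h import *
s=st(); im=save('wrist','w26.png');  print(w2p(s['tcp_pos']))
E
```

```text
time: 39.05
tcp_pos: [0.4707, -0.1063, 0.0166]
orientation: [-2.385, -2.044, 0.001]
force: [-0.4, 0.9, -0.0]
width: 0.0353
time: 39.35
tcp_pos: [0.4706, -0.106, 0.0159]
orientation: [-2.382, -2.041, 0.006]
force: [-6.4, 0.6, 2.5]
width: 0.0352
time: 39.65
tcp_pos: [0.4704, -0.1056, 0.0147]
orientation: [-2.379, -2.037, 0.012]
force: [-10.7, 2.5, 1.8]
width: 0.035
t 39.65 tcp [ 0.4704 -0.1056  0.0147] rv [-2.3787 -2.0371  0.0118] F [-10.6651   2.5012   1.756 ] w 0.03497485371421337
[-62.8591   0.8229]
```

View pics/w26.png

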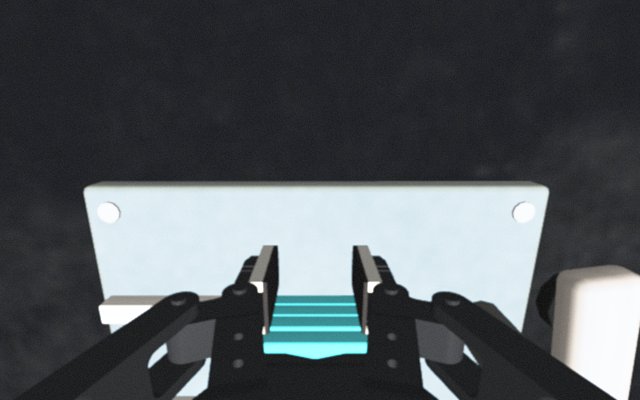

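```bash
python3 -m crank '[[[0,-0.006,-0.003],0,150],[[0,-0.01,0],0,150],[[0,-0.005,-0.02],0,150],[[0,0,-0.04],0,150],[[0,0,-0.04],0,150],[[0,0.03,-0.03],0,0],[[0,0.025,0],0,0],[[0,0,0],0,0],[[0,0,0],0,0]]'
python3 - <<'E'
from h import *
s=st(); im=save('wrist','w27.png');  print(w2p(s['tcp_pos']))
c=bot.get_calibration('wrist')
for p in plates(im,c,.057): print(w2p(np.array(p[:2])/1000),p[4]-np.degrees(PR[2]))
b=cv2.cvtColor(im,cv2.COLOR_RGB2BGR); cv2.imwrite('pics/w27z.png',cv2.resize(b[120:320,180:440],None,fx=3,fy=3,interpolation=cv2.INTER_CUBIC))
E
```

```text
time: 40.6
tcp_pos: [0.5106, -0.1125, 0.15]
orientation: [2.385, 2.044, 0.001]
force: [-1.2, 0.2, 0.1]
width: 0.0852
t 40.6 tcp [ 0.5106 -0.1125  0.15  ] rv [2.3848 2.0443 0.0007] F [-1.2392  0.2073  0.124 ] w 0.08515745707555669
[-22.0458   0.141 ]
plate c(527.4,-115.3) size 103.6 x 60.0 ang -8.8  px [313.1696 226.1595]
[-5.062  -0.0478] -0.04770353290383689
```

View pics/w27z.png

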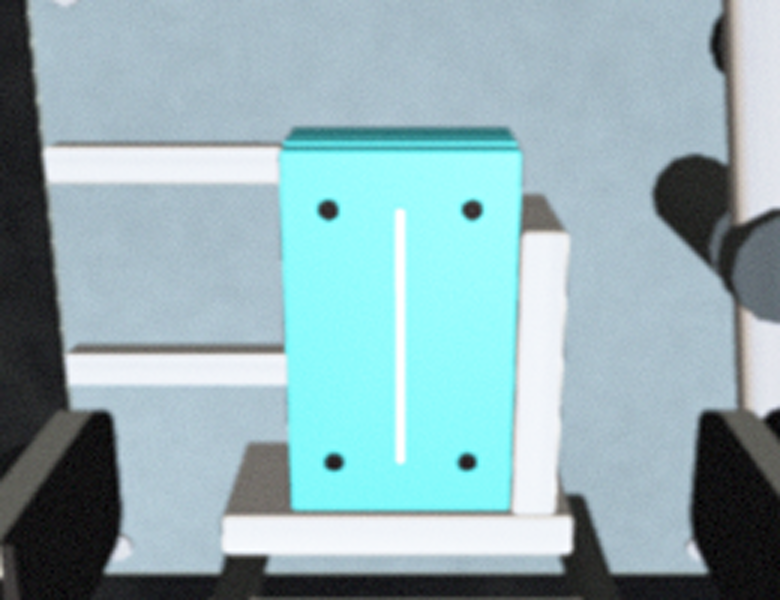

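Run:
```python
from h import *
c=bot.get_calibration('wrist'); Z=lambda x,y:(180+x/3-.3,120+y/3-.3)
for n,x,y,z in[('top FL',521,150,57),('top FR',281,150,57),('rear R',291,509,57),('rearL',512,509,57),('rearfence',400,514,60),('fence corner left',523,232,60),('low front L (z33)',511,128,33),('low front z25',511,128,25),('rail front',160,144,25),('leftfenceface',515,500,60)]:
    print(n,w2p(onplane(Z(x,y),z/1000,c)[0]))
```

```text
top FL [-51.9184  29.6032]
top FR [-51.9178 -29.1914]
rear R [ 47.0734 -29.9491]
rearL [47.0945 30.407 ]
rearfence [46.8128 -0.1695]
fence corner left [-31.9356  30.4109]
low front L (z33) [-53.6599  29.6314]
low front z25 [-52.4376  30.5118]
rail front [-47.9748 -66.8687]
leftfenceface [42.5796 30.7572]
```

Run:
```python
from h import *
ct=bot.get_calibration('top');cs=bot.get_calibration('scene')
def tri(a,b):
    d1=ray(a,ct)[0];d2=ray(b,cs)[0];A=np.c_[d1,-d2];s=np.linalg.lstsq(A,cs['position']-ct['position'],rcond=None)[0]
    p=ct['position']+d1*s[0];q=cs['position']+d2*s[1]; return (p+q)/2,np.linalg.norm(p-q)
for f in [('0','0')]:
    cc=[]
    for n in['top','scene']:
        im=cv2.imread(f'pics/{n}0.png'); h=cv2.cvtColor(im,cv2.COLOR_BGR2HSV); m=cv2.inRange(h,(0,150,80),(8,255,255))|cv2.inRange(h,(172,150,80),(180,255,255))
        k=max(cv2.findContours(m,cv2.RETR_EXTERNAL,cv2.CHAIN_APPROX_NONE)[0],key=cv2.contourArea); x=k[:,0].mean(0); print(n,x,cv2.boundingRect(k)); cc.append(x)
    p,e=tri(*cc); print(p,e,w2p(p))
im=cv2.imread('pics/scene0.png'); cv2.imwrite('pics/sc_bar.png',cv2.resize(im[0:240,240:560],None,fx=2.4,fy=2.4))
```

```text
top [338.3137 141.6863] (329, 136, 20, 13)
scene [372.7576 143.9091] (367, 137, 12, 15)
[ 0.6565 -0.1331  0.2117] 0.0030717913064166546 [125.2248   2.1182]
```

View pics/sc_bar.png

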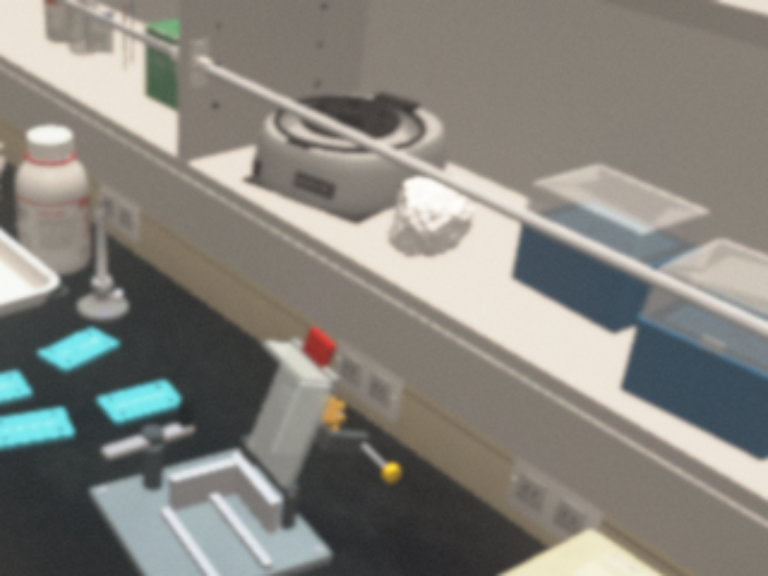

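Run:
```python
from h import *
ct=bot.get_calibration('top');cs=bot.get_calibration('scene')
S=lambda x,y:np.array([240+x/2.4,y/2.4])
def lineplane(a,b,topuv):
    n=np.cross(ray(S(*a),cs)[0],ray(S(*b),cs)[0]); d=ray(topuv,ct)[0]; t=n@(cs['position']-ct['position'])/(n@d); return ct['position']+d*t
print('bar',lineplane((200,62),(760,318),(340,49)),lineplane((200,62),(760,318),(500,54)))
print('shelf top edge',lineplane((195,162),(620,410),(340,83)),lineplane((195,162),(620,410),(340,81)))
print('shelf low edge',lineplane((210,220),(600,455),(340,104)))
```

```text
bar [ 0.7951 -0.1213  0.3747] [ 0.7948 -0.4432  0.3766]
shelf top edge [ 0.7927 -0.134   0.2362] [ 0.8005 -0.1344  0.2308]
shelf low edge [ 0.7559 -0.1375  0.2023]
```

```bash
python3 -m crank '[[[0,0,-0.04],0,255],[[0,0,-0.04],0,255],[[0,0,-0.04],0,255],[[0,0,-0.025],0,255],[[0,0,0],0,255],[[0,0,0],0,255]]'
python3 - <<'E'
from h import *
s=st(); im=save('wrist','w28.png');  im=save('scene','s28.png')
b=cv2.imread('pics/s28.png'); cv2.imwrite('pics/s28z.png',cv2.resize(b[130:255,260:415],None,fx=5,fy=4.8,interpolation=cv2.INTER_CUBIC)[:600])
t=p2w(152,3); go(*t[:2],.29,81.2)
E
```

```text
time: 41.25
tcp_pos: [0.5096, -0.1123, 0.2943]
orientation: [-2.385, -2.044, 0.0]
force: [-0.3, 0.3, -0.1]
width: 0.0001
t 41.25 tcp [ 0.5096 -0.1123  0.2943] rv [-2.3851 -2.0439  0.0004] F [-0.3314  0.3162 -0.1406] w 8.952321012704188e-05
t41.4 now [ 0.5088 -0.112   0.2927] psi 81.2 | turn -0.0002 then shift x 0.0026 y 0.1759 z 0.0027
```

View pics/w28.png

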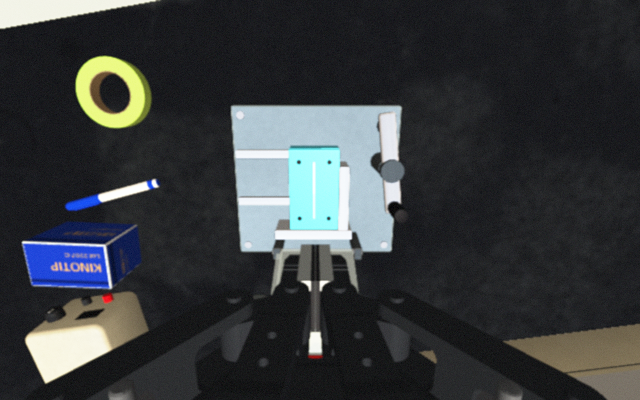

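View pics/s28z.png

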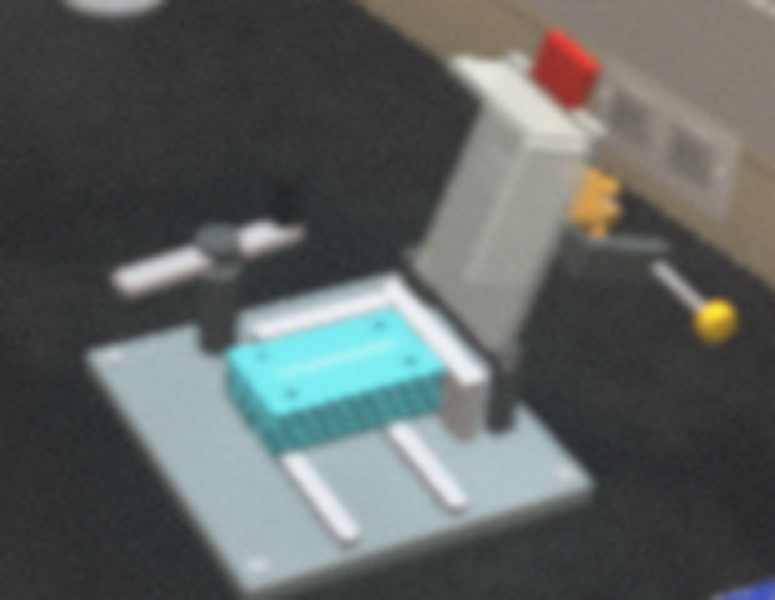

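The stack is flush with both fences in both views (scene zoom at (335,375); wrist at (315,187)). Next I move over the lid and come down behind the tab.

```bash
python3 -m crank '[[[0.0026,0.03,0],0,255],[[0,0.035,0],0,255],[[0,0.035,0],0,255],[[0,0.035,0],0,255],[[0,0.03,0],0,255],[[0,0.011,0],0,255],[[0,0,0],0,255],[[0,0,0],0,255]]'
python3 - <<'E'
from h import *
s=st(); print(w2p(s['tcp_pos'])); im=save('wrist','w29.png');  im=save('scene','s29.png')
b=cv2.imread('pics/s29.png'); cv2.imwrite('pics/s29z.png',cv2.resize(b[60:260,240:440],None,fx=3.5,fy=3,interpolation=cv2.INTER_CUBIC)[:600])
E
```

```text
time: 42.15
tcp_pos: [0.6833, -0.1365, 0.2935]
orientation: [-2.383, -2.043, 0.003]
force: [-0.1, 0.5, -0.0]
width: 0.0001
t 42.15 tcp [ 0.6833 -0.1365  0.2935] rv [-2.3833 -2.0426  0.003 ] F [-0.0546  0.5147 -0.0495] w 7.124193297545054e-05
[152.2775   2.8321]
```

View pics/w29.png

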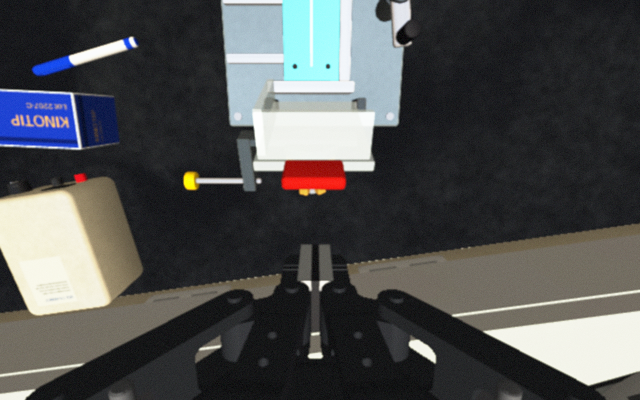

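View pics/s29z.png

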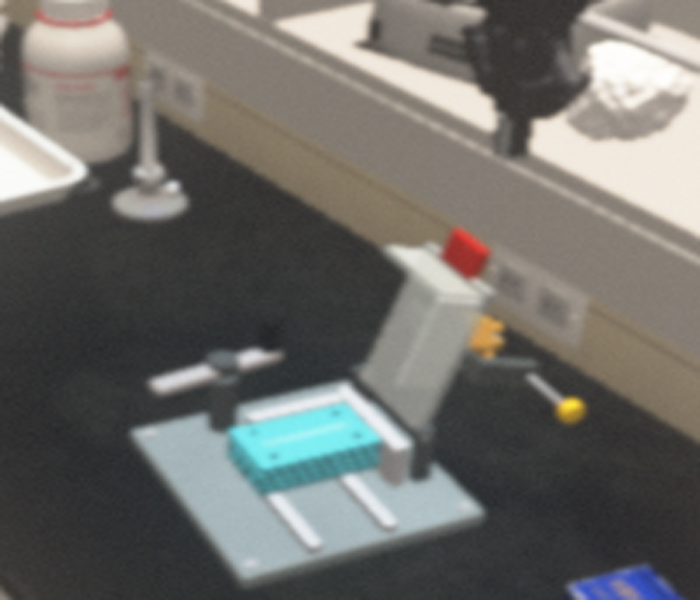

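Run:
```python
from h import *
c=bot.get_calibration('wrist')
for v in (163,189): print(w2p(onplane((314,v),.222,c)[0]))
s=bot.get_state(); print(proj(s['tcp_pos'],c))
```

```text
[115.5863   3.213 ]
[133.4668   3.1991]
[[312.8298 261.5993]]
```

```bash
python3 -m crank '[[[0,0.003,0.03],0,255],[[0,0,0.03],0,255],[[0,0,0.02],0,255],[[0,0,0.006],0,255],[[0,0,0],0,255],[[0,0,0],0,255]]'
python3 - <<'E'
from h import *
s=st(); print(w2p(s['tcp_pos'])); im=save('wrist','w30.png');  im=save('scene','s30.png')
b=cv2.imread('pics/s30.png'); cv2.imwrite('pics/s30z.png',cv2.resize(b[60:260,240:440],None,fx=3.5,fy=3,interpolation=cv2.INTER_CUBIC)[:600])
E
```

```text
time: 42.85
tcp_pos: [0.6881, -0.1375, 0.2106]
orientation: [2.384, 2.043, 0.002]
force: [0.2, -0.1, 0.1]
width: 0.0001
t 42.85 tcp [ 0.6881 -0.1375  0.2106] rv [2.384 2.043 0.002] F [ 0.1871 -0.1046  0.0801] w 0.00012088911724757394
[157.1873   2.6098]
```

View pics/w30.png

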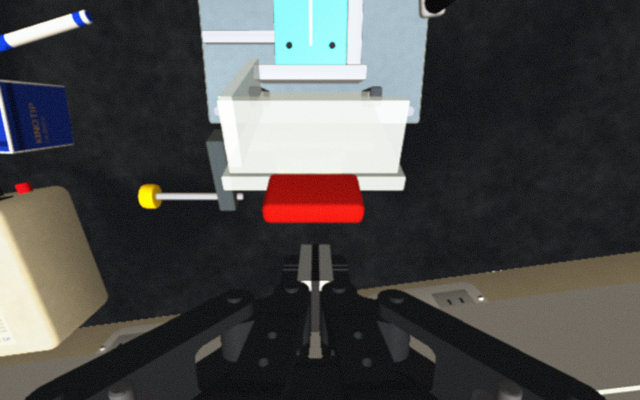

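View pics/s30z.png

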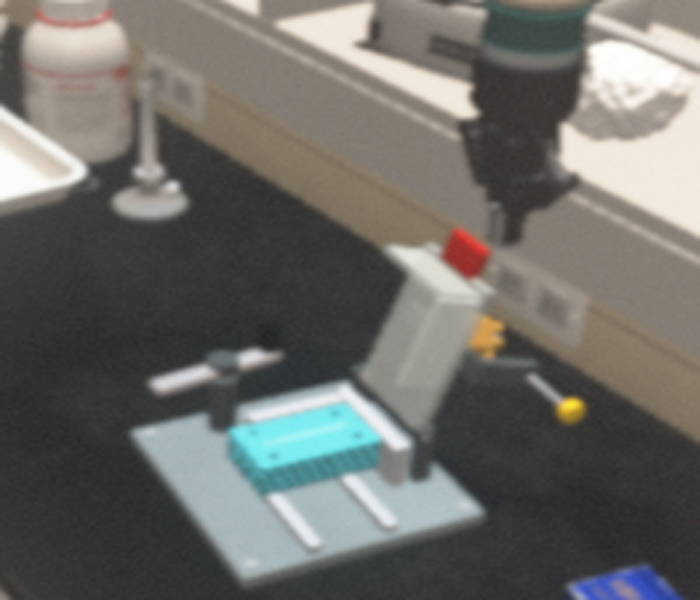

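The tip is behind the red tab (tab at px (314,200), tip at (315,250)). Push the lid forward.

```bash
python3 -m crank '[[[0,-0.015,0.002],0,255],[[0,-0.012,0.001],0,255],[[0,-0.015,0],0,255],[[0,-0.015,0],0,255],[[0,0,0],0,255]]'
python3 - <<'E'
from h import *
s=st(); print(w2p(s['tcp_pos'])); im=save('wrist','w31.png')
E
```

```text
time: 43.45
tcp_pos: [0.6318, -0.1288, 0.2085]
orientation: [2.383, 2.042, 0.003]
force: [-0.5, -0.4, -0.2]
width: -0.0001
t 43.45 tcp [ 0.6318 -0.1288  0.2085] rv [2.383  2.0419 0.0032] F [-0.4734 -0.4394 -0.1678] w -0.000129905263010025
[100.1588   2.5508]
```

View pics/w31.png

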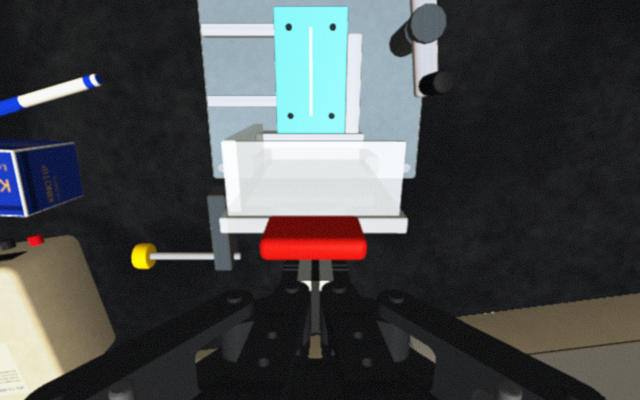

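The fingers bear on the tab at (314,255) and the lid is turning. Continue along the arc.

```bash
python3 -m crank '[[[0,-0.015,0],0,255],[[0,-0.016,0],0,255],[[0,-0.016,0],0,255],[[0,-0.016,0],0,255],[[0,0,0],0,255]]'
python3 - <<'E'
from h import *
s=st(); print(w2p(s['tcp_pos'])); im=save('wrist','w32.png'); save('scene','s32.png')
b=cv2.imread('pics/s32.png'); cv2.imwrite('pics/s32z.png',cv2.resize(b[60:260,240:440],None,fx=3.5,fy=3,interpolation=cv2.INTER_CUBIC)[:600])
E
```

```text
time: 44.0
tcp_pos: [0.5682, -0.1187, 0.206]
orientation: [-2.385, -2.044, 0.001]
force: [-0.2, 0.0, -0.4]
width: -0.0002
t 44.0 tcp [ 0.5682 -0.1187  0.206 ] rv [-2.385  -2.0436  0.0009] F [-0.1928  0.0249 -0.373 ] w -0.0001842738873912598
[35.8316  2.8039]
```

View pics/w32.png

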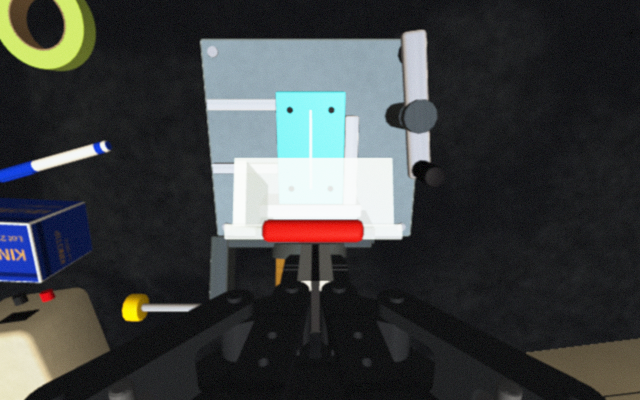

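View pics/s32z.png

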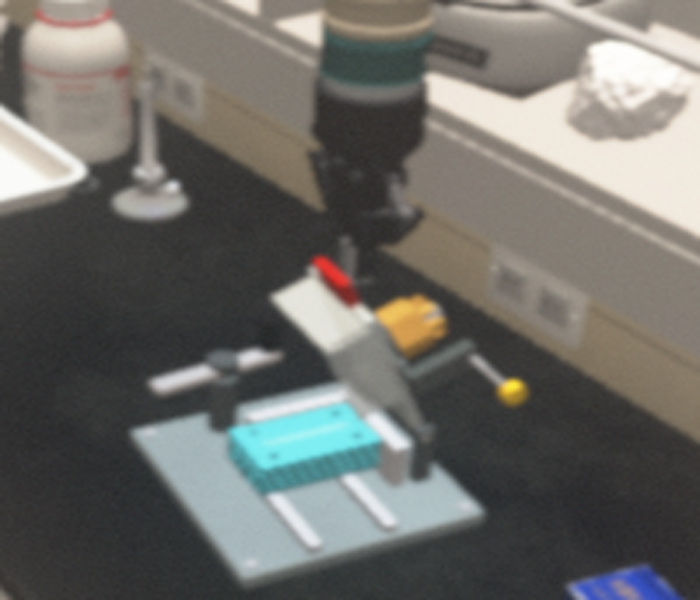

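```bash
python3 -m crank '[[[0,-0.013,0.004],0,255],[[0,-0.013,0.006],0,255],[[0,-0.013,0.008],0,255],[[0,-0.011,0.009],0,255],[[0,-0.011,0.011],0,255],[[0,-0.01,0.012],0,255],[[0,0,0],0,255]]'
python3 - <<'E'
from h import *
s=st(); print(w2p(s['tcp_pos'])); im=save('wrist','w33.png'); save('scene','s33.png')
b=cv2.imread('pics/s33.png'); cv2.imwrite('pics/s33z.png',cv2.resize(b[60:260,240:440],None,fx=3.5,fy=3,interpolation=cv2.INTER_CUBIC)[:600])
E
```

```text
time: 44.8
tcp_pos: [0.4974, -0.1075, 0.1541]
orientation: [-2.383, -2.042, 0.003]
force: [-0.3, 0.3, 0.1]
width: 0.0
t 44.8 tcp [ 0.4974 -0.1075  0.1541] rv [-2.3827 -2.0419  0.0034] F [-0.3352  0.3187  0.0526] w 2.7068409929712492e-05
[-35.9004   3.0348]
```

View pics/s33z.png

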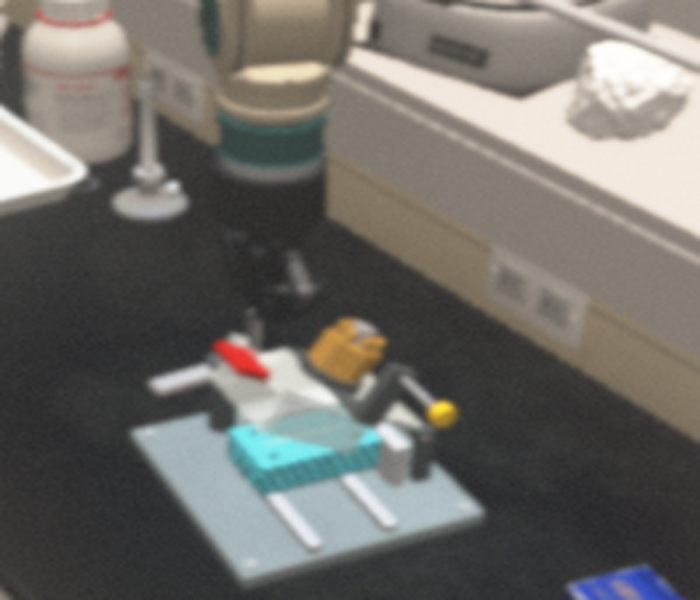

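```bash
python3 -m crank '[[[0,-0.009,0.012],0,255],[[0,-0.007,0.012],0,255],[[0,-0.006,0.013],0,255],[[0,-0.005,0.013],0,255],[[0,-0.005,0.013],0,255],[[0,-0.004,0.01],0,255],[[0,0,0],0,255]]'
python3 - <<'E'
from h import *
s=st(); print(w2p(s['tcp_pos'])); im=save('wrist','w34.png'); save('scene','s34.png')
b=cv2.imread('pics/s34.png'); cv2.imwrite('pics/s34z.png',cv2.resize(b[60:260,240:440],None,fx=3.5,fy=3,interpolation=cv2.INTER_CUBIC)[:600])
E
```

```text
time: 45.6
tcp_pos: [0.4617, -0.102, 0.0812]
orientation: [-2.383, -2.042, 0.003]
force: [-0.8, -0.1, 0.6]
width: 0.0002
t 45.6 tcp [ 0.4617 -0.102   0.0812] rv [-2.383  -2.0422  0.0028] F [-0.8385 -0.0633  0.6097] w 0.00019195589894511385
[-72.0071   3.0529]
```

View pics/s34z.png

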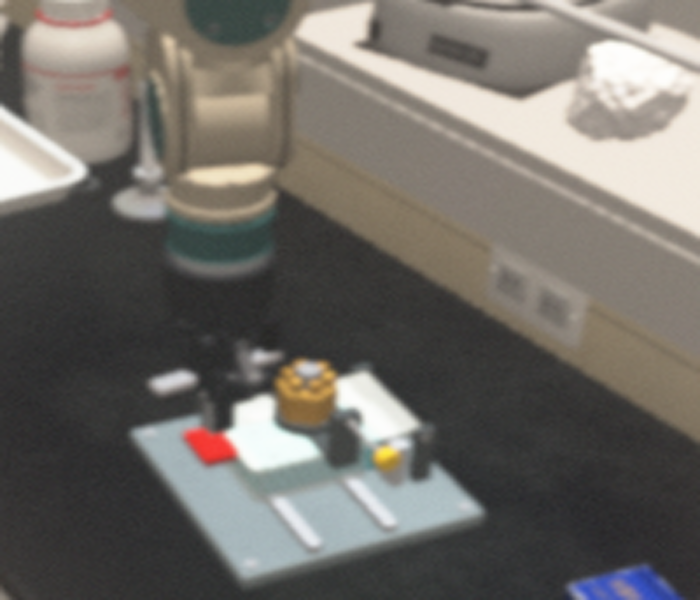

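View pics/w34.png

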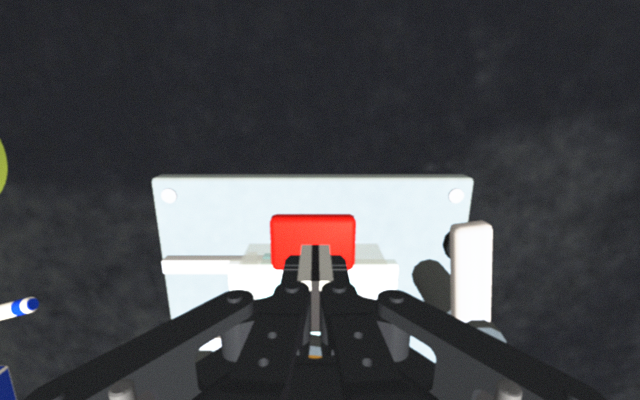

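The lid is nearly down. Press it fully shut, watching the force.

```bash
python3 -m crank '[[[0,-0.003,0.004],0,255],[[0,0,0.004],0,255],[[0,0,0.003],0,255],[[0,0,0.002],0,255],[[0,0,0],0,255]]'
python3 -m crank '[[[0,0,0.002],0,255],[[0,0,0.002],0,255],[[0,0,0.002],0,255],[[0,0,0],0,255],[[0,0,0],0,255]]'
python3 - <<'E'
from h import *
s=st(); print(w2p(s['tcp_pos'])); im=save('wrist','w35.png')
E
```

```text
time: 46.2
tcp_pos: [0.4607, -0.1022, 0.0719]
orientation: [2.385, 2.044, -0.0]
force: [-4.6, 1.7, 16.3]
width: -0.0002
time: 46.7
tcp_pos: [0.4608, -0.1022, 0.0714]
orientation: [2.384, 2.044, -0.001]
force: [-20.9, 6.9, 58.6]
width: -0.0003
t 46.7 tcp [ 0.4608 -0.1022  0.0714] rv [ 2.3844  2.0445 -0.0007] F [-20.9145   6.9206  58.6004] w -0.0002964403378567377
[-72.8322   2.6412]
```

The lid bottomed out: tip at z 71.4 mm under 58 N, against 72 mm expected. Back off and find the knob.

```bash
python3 -m crank '[[[0,0,-0.008],0,255],[[0,0,-0.02],0,255],[[0,0,-0.04],0,255],[[0,0,-0.04],0,200],[[0,0,-0.03],0,130],[[0.03,0,0],0,130],[[0.03,0,0],0,130],[[0,0,0],0,130],[[0,0,0],0,130]]' 40
python3 - <<'E'
from h import *
s=st(); print(w2p(s['tcp_pos'])); im=save('wrist','w36.png'); print(bot.get_calibration('wrist')); save('scene','s36.png')
b=cv2.imread('pics/s36.png'); cv2.imwrite('pics/s36z.png',cv2.resize(b[130:255,260:415],None,fx=5,fy=4.8,interpolation=cv2.INTER_CUBIC)[:600])
E
```

```text
time: 47.65
tcp_pos: [0.4696, -0.0425, 0.2017]
orientation: [2.384, 2.046, -0.001]
force: [-0.4, -1.1, 0.1]
width: 0.0419
t 47.65 tcp [ 0.4696 -0.0425  0.2017] rv [ 2.3838  2.0459 -0.0006] F [-0.4077 -1.1389  0.11  ] w 0.04190783326001682
[-73.3179  63.0051]
{'fx': 322.93172696415013, 'fy': 322.93172696415013, 'cx': 314.9014344227427, 'cy': 203.67202065439673, 'position': array([ 0.4003, -0.0313,  0.3442]), 'orientation': array([-0.2311, -0.1983,  1.4078])}
```

View pics/w36.png

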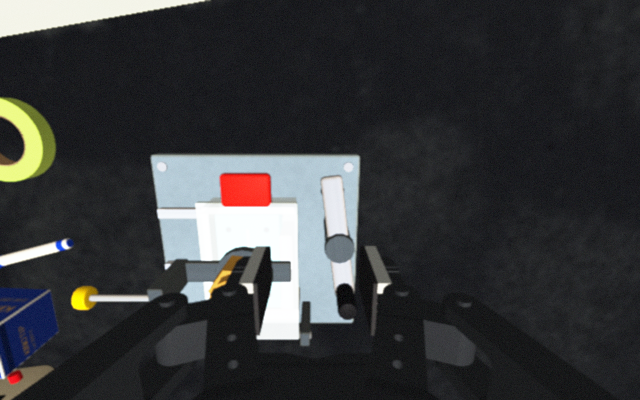

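View pics/s36z.png

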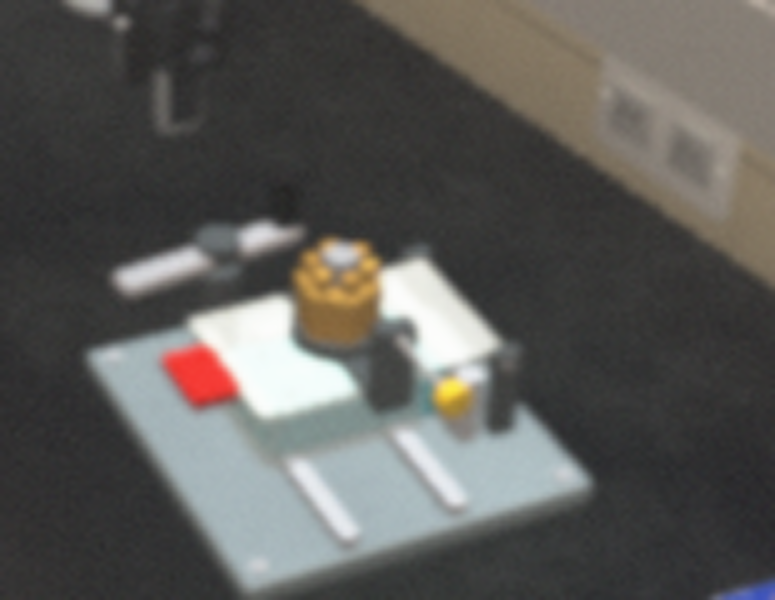

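Run:
```python
from h import *
c=bot.get_calibration('wrist')
b=cv2.imread('pics/w36.png'); cv2.imwrite('pics/w36z.png',cv2.resize(b[160:340,290:400],None,fx=3.3,fy=3.3,interpolation=cv2.INTER_CUBIC)[:600])
for n,uv,z in[('knobtop',(347.5,311),.12),('pivot top',(340,248),.09),('bar tip',(331,178),.086)]: print(n,w2p(onplane(uv,z,c)[0]))
```

```text
knobtop [10.0391 89.2727]
pivot top [-31.1811  84.6568]
bar tip [-91.0633  76.367 ]
```

View pics/w36z.png

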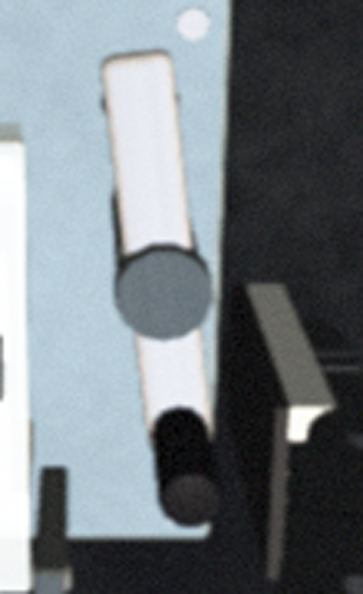

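```bash
python3 - <<'E'
from h import *
t=p2w(10,89.3); go(*t[:2],.093,81.2)
E
python3 -m crank '[[[0.009,0.028,0],0,130],[[0.009,0.028,0],0,130],[[0.0085,0.028,0],0,130],[[0,0,0],0,130],[[0,0,0],0,130],[[0,0,0],0,130]]'
python3 - <<'E'
from h import *
t=p2w(10,89.3); go(*t[:2],.093,81.2)
save('wrist','w37.png')
E
```

```text
t47.8 now [ 0.4695 -0.0433  0.2015] psi 81.2 | turn -0.0004 then shift x 0.0270 y 0.0833 z 0.1085
time: 48.35
tcp_pos: [0.5556, -0.03, 0.2013]
orientation: [-2.386, -2.042, 0.002]
force: [0.2, -0.1, -0.0]
width: 0.042
t48.4 now [ 0.5556 -0.03    0.2013] psi 81.1 | turn -0.0011 then shift x 0.0008 y 0.0002 z 0.1083
```

View pics/w37.png

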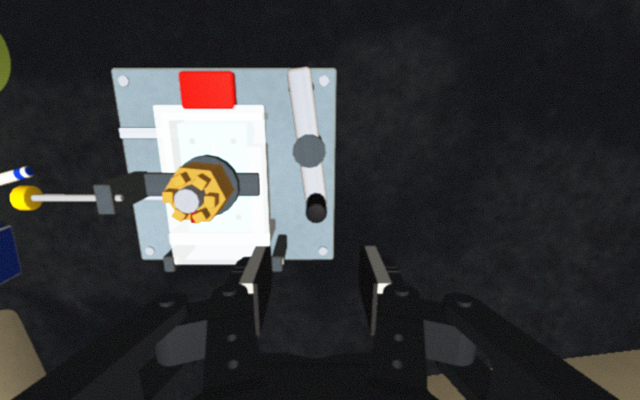

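```bash
python3 - <<'E'
from h import *
c=bot.get_calibration('wrist')
for n,uv,z in[('knobtop',(316.5,214),.12),('pivot top',(309,151),.092)]:
    p=onplane(uv,z,c)[0]; print(n,w2p(p)); go(p[0],p[1],.093,81.2)
E
python3 -m crank '[[[0,0,0.03],0,130],[[0,0,0.03],0,130],[[0,0,0.02],0,130],[[0,0,0],0,130],[[0,0,0],0,130]]'
python3 - <<'E'
from h import *
s=st(); print(w2p(s['tcp_pos'])); save('wrist','w38.png')
E
```

```text
knobtop [11.67   90.7739]
t48.4 now [ 0.5556 -0.0299  0.2015] psi 81.1 | turn -0.0010 then shift x 0.0022 y 0.0019 z 0.1085
pivot top [-30.6614  85.0769]
t48.4 now [ 0.5556 -0.0299  0.2015] psi 81.1 | turn -0.0010 then shift x -0.0035 y -0.0404 z 0.1085
time: 48.9
tcp_pos: [0.556, -0.0296, 0.1221]
orientation: [-2.385, -2.044, 0.001]
force: [-0.2, -0.3, 0.8]
width: 0.0416
t 48.9 tcp [ 0.556  -0.0296  0.1221] rv [-2.3855 -2.0436  0.0007] F [-0.2482 -0.2962  0.7586] w 0.04155979649050402
[10.1282 88.9718]
```

View pics/w38.png

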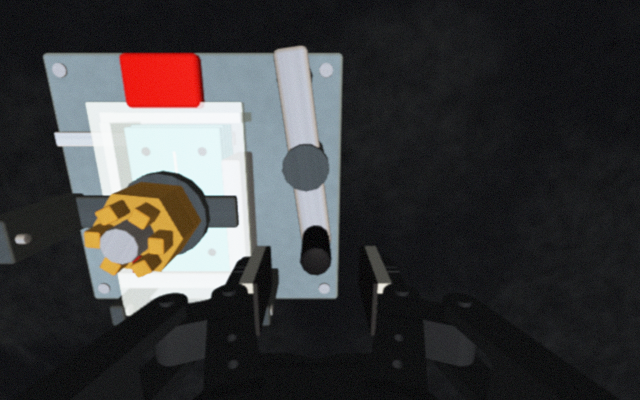

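The knob top at (316,260) sits centred between the fingers. Descend and grip it gently.

```bash
python3 -m crank '[[[0.001,0.001,0.015],0,130],[[0,0,0.012],0,130],[[0,0,0.003],0,130],[[0,0,0],0,150],[[0,0,0],0,180],[[0,0,0],0,215],[[0,0,0],0,215],[[0,0,0],0,215]]' 25
python3 - <<'E'
from h import *
s=st(); print(w2p(s['tcp_pos'])); save('wrist','w39.png')
E
```

```text
time: 49.75
tcp_pos: [0.5584, -0.0289, 0.0925]
orientation: [2.385, 2.043, 0.001]
force: [-0.7, -0.2, 3.3]
width: 0.0153
t 49.75 tcp [ 0.5584 -0.0289  0.0925] rv [2.3846 2.0435 0.0009] F [-0.6502 -0.1956  3.3141] w 0.015288295547889604
[12.3763 90.0613]
```

View pics/w39.png

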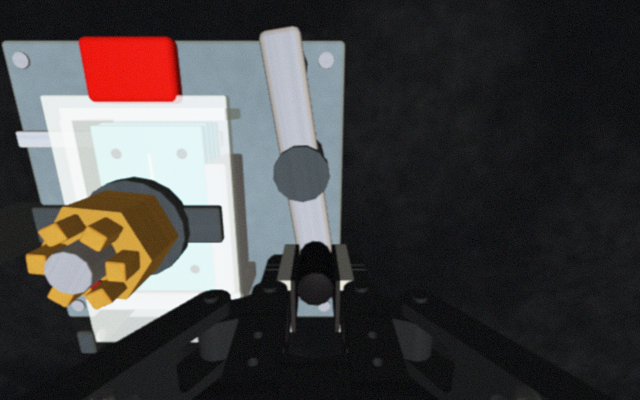

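```bash
python3 -m crank '[[[0.0047,-0.0008,0],0,215],[[0.0047,-0.0014,0],0,215],[[0.005,-0.0023,0],0,215],[[0.0047,-0.0028,0],0,215],[[0.0043,-0.0034,0],0,215],[[0.0038,-0.004,0],0,215],[[0,0,0],0,215]]'
python3 - <<'E'
from h import *
s=st(); print(w2p(s['tcp_pos'])); save('wrist','w40.png')
E
```

```text
time: 50.5
tcp_pos: [0.5496, -0.0004, 0.0928]
orientation: [2.381, 2.041, 0.003]
force: [3.9, -5.1, 1.3]
width: 0.0147
t 50.5 tcp [ 0.5496 -0.0004  0.0928] rv [2.3815 2.0414 0.0026] F [ 3.9467 -5.087   1.2612] w 0.014717273935813215
[ -0.6714 116.9175]
```

View pics/w40.png

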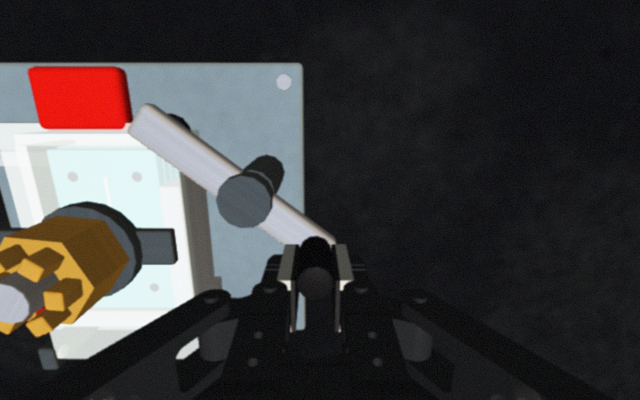

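```bash
python3 -m crank '[[[0.0028,-0.0046,0],0,215],[[0.0024,-0.0048,0],0,215],[[0.0018,-0.005,0],0,215],[[0.0012,-0.0052,0],0,215],[[0.0005,-0.005,0],0,215],[[0,-0.004,0],0,215],[[0,0,0],0,215]]'
python3 - <<'E'
from h import *
s=st(); print(w2p(s['tcp_pos'])); save('wrist','w41.png')
E
```

```text
time: 51.25
tcp_pos: [0.5225, 0.0128, 0.0927]
orientation: [2.383, 2.042, 0.004]
force: [3.9, -3.3, 2.2]
width: 0.0149
t 51.25 tcp [0.5225 0.0128 0.0927] rv [2.3826 2.0418 0.0035] F [ 3.8629 -3.3442  2.1532] w 0.014949567334820111
[-29.5115 125.7634]
```

View pics/w41.png

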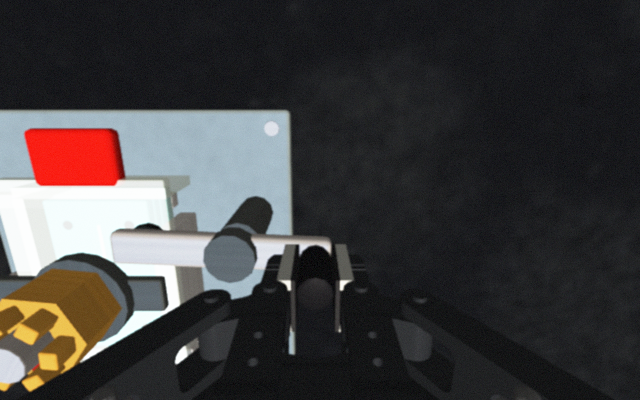

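The bar is nearly square across (from (115,243) to (330,243)). Push on to the stop.

```bash
python3 -m crank '[[[0,-0.003,0],0,215],[[0,-0.003,0],0,215],[[0,0,0],0,215]]'
python3 - <<'E'
from h import *
s=st(); print(w2p(s['tcp_pos']))
E
```

```text
time: 51.6
tcp_pos: [0.5201, 0.0132, 0.0928]
orientation: [2.379, 2.038, 0.011]
force: [11.6, -5.4, -6.6]
width: 0.0148
t 51.6 tcp [0.5201 0.0132 0.0928] rv [2.3793 2.0378 0.0107] F [11.5816 -5.4043 -6.5518] w 0.01478976058449256
[-31.9237 125.8038]
```

```bash
python3 -m crank '[[[0,0.003,0],0,215],[[0,0,0],0,150],[[0,0,0],0,130],[[0,0,0],0,130],[[0,0,-0.02],0,130],[[0,0,-0.03],0,130],[[0,0,-0.04],0,130],[[0,0,-0.02],0,130],[[-0.03,0,0],0,0],[[-0.04,0,0],0,0]]'
python3 -m crank '[[[-0.03,-0.015,0],0,0],[[0,0,0],0,0],[[0,0,0],0,0],[[0,0,0],0,0]]'
python3 - <<'E'
from h import *
s=st(); print(w2p(s['tcp_pos'])); save('wrist','w42.png'); save('top','t42.png')
E
```

```text
time: 52.6
tcp_pos: [0.5069, -0.0545, 0.2027]
orientation: [2.381, 2.049, 0.002]
force: [-0.0, -0.1, 0.0]
width: 0.0694
time: 53.0
tcp_pos: [0.4873, -0.0819, 0.2015]
orientation: [-2.384, -2.044, -0.0]
force: [-0.6, -0.7, 0.3]
width: 0.0855
t 53.0 tcp [ 0.4873 -0.0819  0.2015] rv [-2.3842 -2.0445 -0.0004] F [-0.6158 -0.6629  0.3448] w 0.08551637543178615
[-49.7436  26.8291]
```

View pics/w42.png

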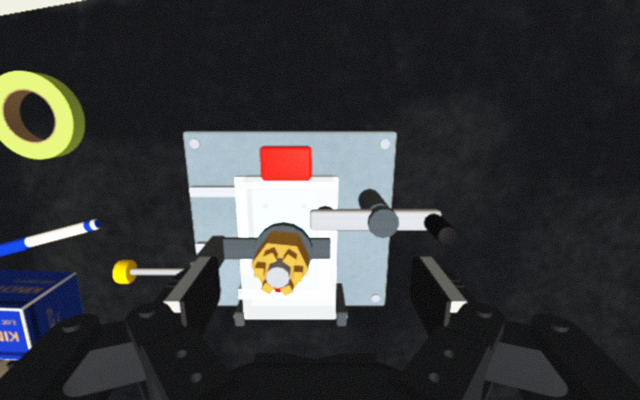

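The clamp lies across the lid's left edge in the wrist view (bar at (370,218)). Next I move the camera above the nut to measure its angle.

```bash
python3 - <<'E'
from h import *
t=p2w(50,0); go(*t[:2],.20,81.2); print(bot.get_state()['qpos'])
E
python3 -m crank '[[[-0.006,0.025,0],0,130],[[-0.007,0.025,0],0,130],[[-0.007,0.025,0],0,130],[[-0.007,0.025,0],0,130],[[0,0,0],0,130],[[0,0,0],0,130],[[0,0,0],0,130]]'
python3 - <<'E'
from h import *
s=st(); print(w2p(s['tcp_pos'])); im=save('wrist','w43.png')
c=bot.get_calibration('wrist'); print(proj(np.array([p2w(0,0,112),p2w(0,0,128),p2w(0,-60,118)]),c))
b=cv2.imread('pics/w43.png');
u=proj(p2w(0,0,115),c)[0].astype(int); print(u)
x0,y0=max(u[0]-130,0),max(u[1]-90,0)
cv2.imwrite('pics/w43z.png',cv2.resize(b[y0:y0+170,x0:x0+220],None,fx=3.5,fy=3.5,interpolation=cv2.INTER_CUBIC)); print(x0,y0)
E
```

```text
t53.1 now [ 0.4877 -0.0817  0.2016] psi 81.3 | turn 0.0013 then shift x -0.0270 y 0.0995 z 0.0016
[-0.297   0.0638 -0.3453  1.1619  0.0004 -0.1448]
time: 53.8
tcp_pos: [0.5814, -0.1236, 0.2014]
orientation: [-2.383, -2.045, 0.001]
force: [-0.5, 0.4, 0.7]
width: 0.042
t 53.8 tcp [ 0.5814 -0.1236  0.2014] rv [-2.3834 -2.0446  0.0011] F [-0.5398  0.3728  0.7324] w 0.042003460469112054
[49.5721 -0.0492]
[[313.6734 141.3663]
 [313.6055 143.5391]
 [226.8027 142.0711]]
[313 141]
183 51
```

View pics/w43z.png

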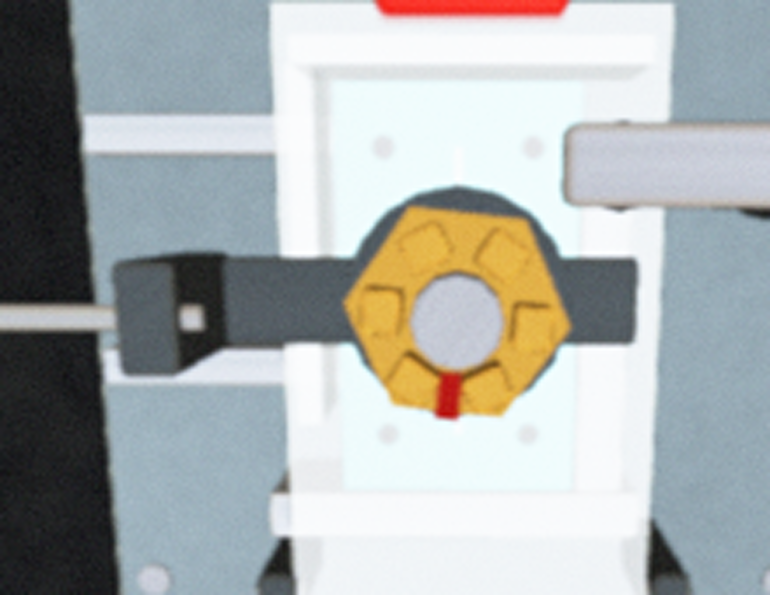

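Run:
```python
from h import *
c=bot.get_calibration('wrist')
V=np.array([(408,207),(528,217),(571,325),(503,415),(393,403),(343,305)],float)/3.5+[183,51]-.4
P=np.array([w2p(p) for p in onplane(V,.112,c)]); print(P, P.mean(0))
d=P-P.mean(0); a=np.degrees(np.arctan2(d[:,1],d[:,0])); print(a%60, np.linalg.norm(d,axis=1))
N=[(a[i]) for i in range(6)]
r=[w2p(onplane(np.array(q)/3.5+[183,51]-.4,z,c)[0]) for q,z in [((449,398),.116),((457,322),.128)]]; print(r, np.degrees(np.arctan2(r[0][1]-r[1][1],r[0][0]-r[1][0])))
```

```text
[[-21.5178 -10.0119]
 [-19.6408  13.6974]
 [  1.4444  22.777 ]
 [ 19.8886   9.1739]
 [ 17.4019 -13.5992]
 [ -2.5043 -23.3735]] [-0.8213 -0.2227]
[25.3136 23.5108 24.3738 24.405  23.72   25.8421] [22.8948 23.4082 23.111  22.742  22.6057 23.2119]
[array([15.7178, -1.9711]), array([-0.6126, -0.2867])] -5.888806324746069
```

Nut measured: the red slot points to -5.7° in press axes, so the nut is at about 0.025 rad and needs 1.475 rad clockwise. I'll grip the flats at 54.5°, which stays clear of the guide block.

```bash
python3 -m crank '[[[0,-0.02,0],0,60],[[0,-0.02,0],0,60],[[0,-0.01,0],0,60],[[0,0,0],0.13,60],[[0,0,0],0.13,60],[[0,0,0],0.13,60],[[0,0,0],0.13,60],[[0,0,0],0.1,60],[[0,0,0],0,60],[[0,0,0],0,60]]' 80
python3 - <<'E'
from h import *
s=st(); print(w2p(s['tcp_pos']))
t=p2w(-0.8,-0.2); go(*t[:2],.090,54.5-8.8); save('wrist','w44.png')
E
```

```text
time: 54.85
tcp_pos: [0.5326, -0.1168, 0.2019]
orientation: [2.894, 1.222, 0.0]
force: [0.1, 1.4, -0.0]
width: 0.0658
t 54.85 tcp [ 0.5326 -0.1168  0.2019] rv [2.8938 1.2224 0.0005] F [ 0.0672  1.4474 -0.0099] w 0.0657894656639736
[ 0.3293 -0.7437]
t54.9 now [ 0.5326 -0.1168  0.2019] psi 45.8 | turn 0.0018 then shift x -0.0002 y -0.0012 z 0.1119
```

View pics/w44.png

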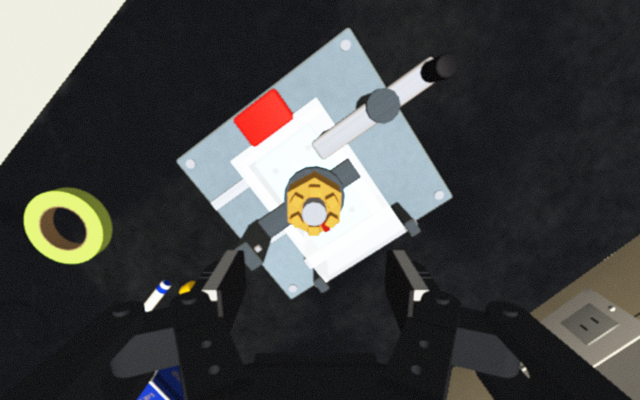

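The nut's flats face the jaws left and right at (315,200). Descend and grip.

```bash
python3 -m crank '[[[0,-0.001,0.03],0,60],[[0,0,0.03],0,60],[[0,0,0.02],0,60],[[0,0,0.015],0,60],[[0,0,0.011],0,60],[[0,0,0],0,60],[[0,0,0],0,60]]'
python3 - <<'E'
from h import *
s=st(); print(w2p(s['tcp_pos']))
t=p2w(-0.8,-0.2); go(*t[:2],.090,54.5-8.8); save('wrist','w45.png')
E
```

```text
time: 55.6
tcp_pos: [0.5323, -0.1164, 0.0962]
orientation: [2.895, 1.22, 0.001]
force: [-0.6, -0.2, 0.2]
width: 0.0655
t 55.6 tcp [ 0.5323 -0.1164  0.0962] rv [2.8948 1.2197 0.0006] F [-0.561  -0.2083  0.1608] w 0.06549287728776161
[-0.0191 -0.3577]
t55.6 now [ 0.5323 -0.1164  0.0962] psi 45.7 | turn -0.0001 then shift x -0.0003 y -0.0007 z 0.0062
```

View pics/w45.png

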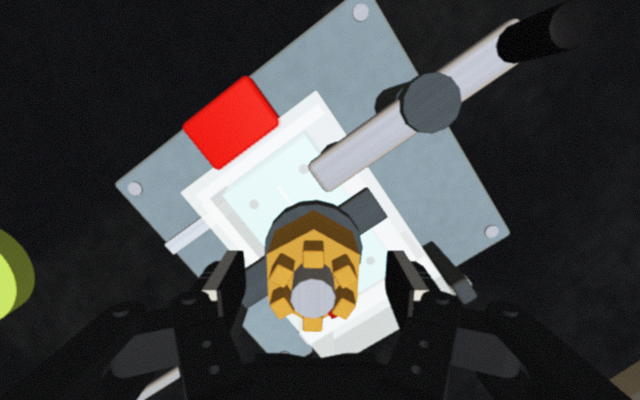

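```bash
python3 -m crank '[[[0,0,0.005],0,60],[[0,0,0],0,110],[[0,0,0],0,150],[[0,0,0],0,170],[[0,0,0],0,170],[[0,0,0],0,170]]' 80
python3 - <<'E'
from h import *
s=st(); print(psi(s)+8.8)
E
```

```text
time: 56.25
tcp_pos: [0.5316, -0.1169, 0.0915]
orientation: [2.895, 1.218, -0.002]
force: [-3.3, -2.2, 5.9]
width: 0.0381
t 56.25 tcp [ 0.5316 -0.1169  0.0915] rv [ 2.8949  1.2176 -0.0019] F [-3.3212 -2.1884  5.9221] w 0.038102093466775434
54.42419410343477
```

```bash
python3 -m crank '[[[0,0,0],0.08,170],[[0,0,0],0.1,170],[[0,0,0],0.1,170],[[0,0,0],0.1,170],[[0,0,0],0.1,170],[[0,0,0],0,170]]'
python3 - <<'E'
from h import *
s=st(); print(psi(s)+8.8); print(s['torque']); save('wrist','w46.png')
E
```

```text
time: 56.85
tcp_pos: [0.5318, -0.1168, 0.0915]
orientation: [3.101, 0.492, -0.001]
force: [-2.6, -1.7, 6.1]
width: 0.0384
t 56.85 tcp [ 0.5318 -0.1168  0.0915] rv [ 3.1015  0.4923 -0.0009] F [-2.5509 -1.7102  6.1449] w 0.038417784474609806
26.839259847523998
[-0.2392  0.6617 -0.2828]
```

View pics/w46.png

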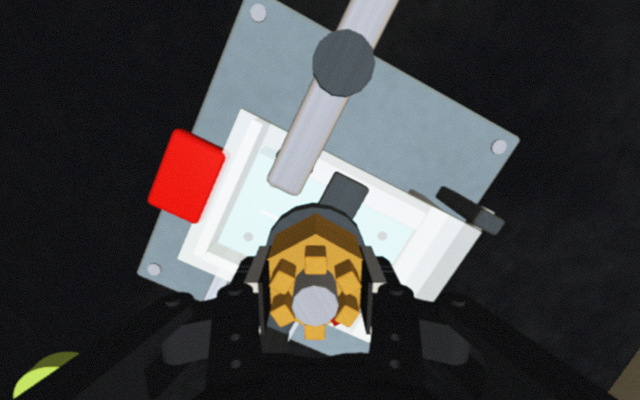

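The nut turns with the gripper: the red mark holds its place in the picture at (335,320).

```bash
python3 -m crank '[[[0,0,0],0.1,170],[[0,0,0],0.1,170],[[0,0,0],0.1,170],[[0,0,0],0.1,170],[[0,0,0],0.1,170],[[0,0,0],0.1,170],[[0,0,0],0.1,170],[[0,0,0],0.1,170],[[0,0,0],0.1,170],[[0,0,0],0.08,170]]'
python3 -m crank '[[[0,0,0],0,170],[[0,0,0],0,170]]'
python3 - <<'E'
from h import *
s=st(); print(psi(s)+8.8); print(s['torque']); save('wrist','w47.png')
E
```

```text
time: 57.9
tcp_pos: [0.5321, -0.1168, 0.0915]
orientation: [2.968, -1.026, 0.001]
force: [-1.9, -1.8, 4.6]
width: 0.0383
time: 58.1
tcp_pos: [0.5321, -0.1168, 0.0915]
orientation: [2.97, -1.021, 0.001]
force: [-3.3, -1.5, 5.4]
width: 0.0385
t 58.1 tcp [ 0.5321 -0.1168  0.0915] rv [ 2.9698 -1.0211  0.0011] F [-3.2611 -1.4896  5.4476] w 0.038459977250748595
-29.14863452310546
[-0.2904  0.6109 -0.217 ]
```

View pics/w47.png

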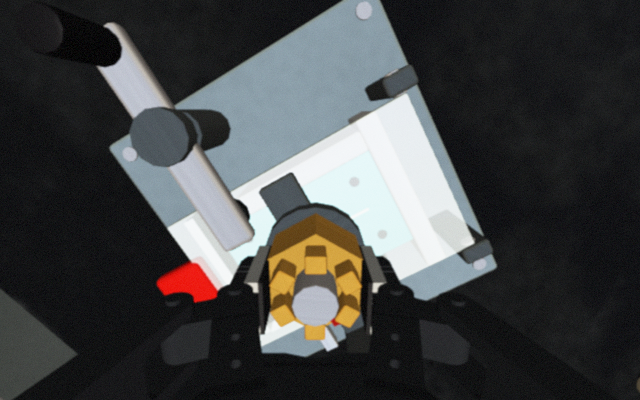

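At -29° against the -30° target. Open, lift, and turn back while moving clear to check.

```bash
python3 -m crank '[[[0,0,0],0.01,120],[[0,0,0],0,80],[[0,0,0],0,70],[[0,0,-0.02],0,70],[[0,0,-0.03],0,70],[[0,0,-0.04],0,70],[[0,0,-0.02],-0.14,70],[[0,0,0],-0.14,70],[[0,0,0],-0.14,70],[[0,0,0],-0.14,70]]'
python3 -m crank '[[[0,0,0],-0.14,70],[[0,0,0],-0.14,70],[[0,0,0],-0.14,70],[[0,0,0],-0.14,70],[[0,0,0],-0.14,70],[[0,0,0],-0.14,70],[[0,0,0],-0.14,100],[[0,0,0],-0.14,150],[[0,0,0],-0.14,200],[[0,0,0],-0.14,255]]'
python3 - <<'E'
from h import *
s=st(); t=p2w(50,0); go(*t[:2],.2,81.2)
E
```

```text
time: 59.15
tcp_pos: [0.5323, -0.116, 0.201]
orientation: [-3.137, 0.167, -0.001]
force: [-0.7, -1.1, 0.1]
width: 0.0617
time: 60.15
tcp_pos: [0.5321, -0.116, 0.2006]
orientation: [-2.507, -1.893, -0.001]
force: [0.2, 0.4, -0.3]
width: 0.0085
t 60.15 tcp [ 0.5321 -0.116   0.2006] rv [-2.5068 -1.893  -0.0005] F [ 0.1888  0.4175 -0.3123] w 0.008478478366382049
t60.1 now [ 0.5321 -0.116   0.2006] psi 74.1 | turn -0.1236 then shift x 0.0000 y 0.0503 z 0.0006
```

```bash
python3 -m crank '[[[0,0,0],-0.123,255],[[0,0.025,0],0,255],[[0,0.025,0],0,255],[[0,0,0],0,255],[[0,0,0],0,255],[[0,0,0],0,255]]'
python3 - <<'E'
from h import *
s=st(); print(w2p(s['tcp_pos']),psi(s)); im=save('wrist','w48.png')
b=cv2.imread('pics/w48.png'); x0,y0=120,40
cv2.imwrite('pics/w48z.png',cv2.resize(b[y0:y0+190,x0:x0+270],None,fx=2.9,fy=2.9,interpolation=cv2.INTER_CUBIC))
E
```

```text
time: 60.75
tcp_pos: [0.5805, -0.1239, 0.2004]
orientation: [-2.391, -2.036, 0.001]
force: [-0.4, 0.4, 0.8]
width: -0.0001
t 60.75 tcp [ 0.5805 -0.1239  0.2004] rv [-2.3913 -2.0355  0.001 ] F [-0.3846  0.4423  0.7961] w -7.50227462280874e-05
[48.7417 -0.4153] 80.81116391456192
```

View pics/w48z.png

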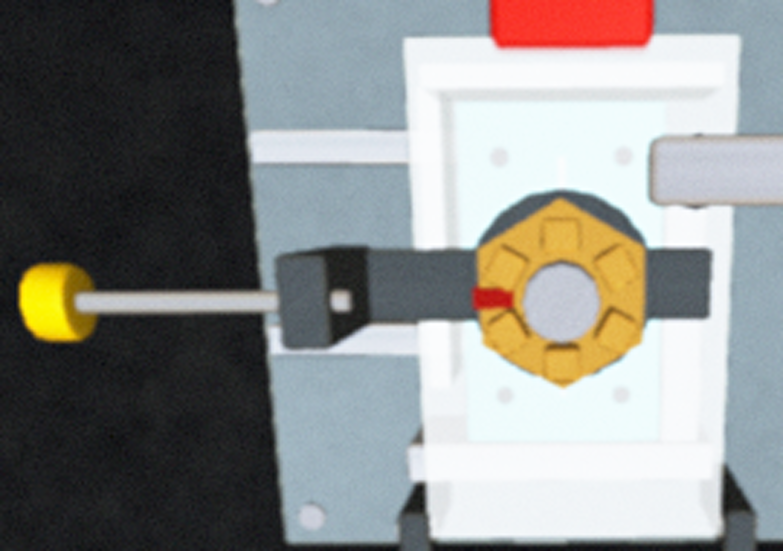

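The red slot (490,298) faces the pin tip (345,300) squarely. Next, locate the pin head and push it in.

Run:
```python
from h import *
c=bot.get_calibration('wrist')
for q in [(20,303),(78,303),(348,300)]:
    print(w2p(onplane(np.array(q)/2.9+[120,40]-.4,.118,c)[0]))
t=p2w(0,-175); go(*t[:2],.2,81.2)
```

```text
[  -0.4553 -128.8312]
[  -0.3614 -115.0644]
[ -0.6274 -50.9093]
t60.8 now [ 0.5805 -0.1239  0.2005] psi 80.8 | turn -0.0069 then shift x -0.1745 y -0.0487 z 0.0005
```

```bash
python3 -m crank '[[[-0.03,-0.012,0],-0.007,255],[[-0.03,-0.012,0],0,255],[[-0.03,-0.012,0],0,255],[[-0.03,-0.012,0],0,255],[[-0.03,0,0],0,255],[[-0.01,0,0.01],0,255],[[0,0,0.03],0,255],[[0,0,0.03],0,255],[[0,0,0.018],0,255],[[0,0,0],0,255]]'
python3 -m crank '[[[0,0,0],0,255],[[0,0,0],0,255]]'
python3 - <<'E'
from h import *
s=st(); print(w2p(s['tcp_pos']),psi(s)); im=save('wrist','w49.png'); 
t=p2w(-0.5,-160); go(*t[:2],.108,81.2)
E
```

```text
time: 61.8
tcp_pos: [0.5063, -0.2722, 0.109]
orientation: [-2.379, -2.04, 0.002]
force: [0.1, -0.4, -0.2]
width: -0.0
time: 62.0
tcp_pos: [0.5102, -0.2751, 0.1141]
orientation: [2.383, 2.043, 0.001]
force: [0.5, 0.6, -0.3]
width: -0.0001
t 62.0 tcp [ 0.5102 -0.2751  0.1141] rv [2.3833 2.0434 0.0011] F [ 0.5465  0.616  -0.3108] w -5.817139586691369e-05
[   2.4096 -160.6604] 81.22085670675641
t62.0 now [ 0.5104 -0.2753  0.1144] psi 81.2 | turn 0.0003 then shift x 0.0008 y -0.0031 z 0.0064
```

View pics/w49.png

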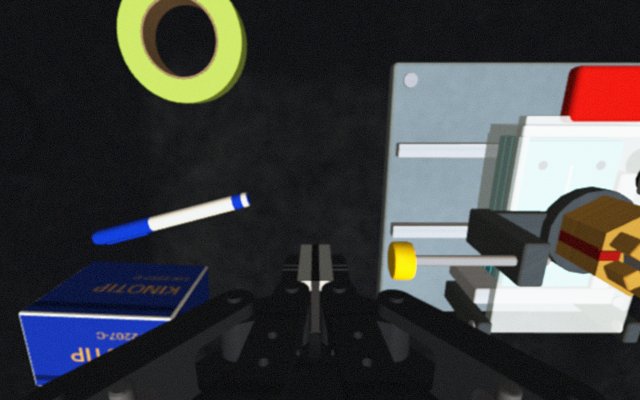

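```bash
python3 -m crank '[[[0.005,-0.003,0.005],0,255],[[0.006,0,0],0,255],[[0.006,0,0],0,255],[[0.005,0,0],0,255],[[0.005,0,0],0,255],[[0.005,0,0],0,255],[[0.005,0,0],0,255],[[0,0,0],0,255]]'
python3 - <<'E'
from h import *
s=st(); print(w2p(s['tcp_pos']),psi(s)); im=save('wrist','w50.png');
E
```

```text
time: 62.85
tcp_pos: [0.5121, -0.2371, 0.1078]
orientation: [-2.385, -2.045, -0.001]
force: [-0.0, 1.1, 0.0]
width: -0.0002
t 62.85 tcp [ 0.5121 -0.2371  0.1078] rv [-2.3845 -2.045  -0.0011] F [-0.0477  1.0638  0.0234] w -0.00022744316868767917
[  -1.4851 -122.7654] 81.23349009934905
```

View pics/w50.png

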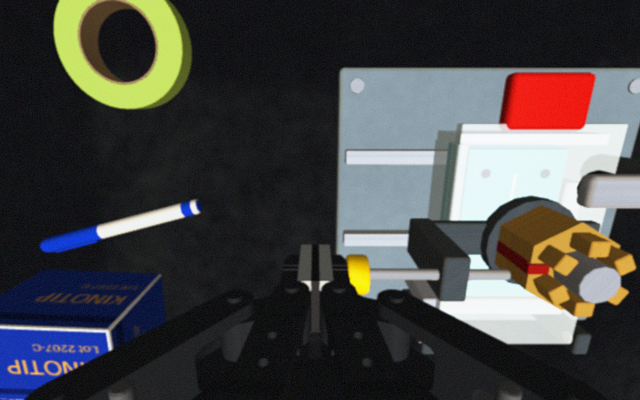

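The pin is moving, with its tip at (508,275) and heading for the red slot. Continue.

```bash
python3 -m crank '[[[0.004,0.001,0],0,255],[[0.004,0,0],0,255],[[0.004,0,0],0,255],[[0.004,0,0],0,255],[[0,0,0],0,255]]'
python3 -m crank '[[[0.003,0,0],0,255],[[0.003,0,0],0,255],[[0.003,0,0],0,255],[[0,0,0],0,255]]'
python3 - <<'E'
from h import *
s=st(); print(w2p(s['tcp_pos']),psi(s)); im=save('wrist','w51.png');
E
```

```text
time: 63.4
tcp_pos: [0.5155, -0.2215, 0.1078]
orientation: [-2.384, -2.045, -0.001]
force: [-0.5, 0.0, -0.4]
width: 0.0001
time: 63.8
tcp_pos: [0.5169, -0.2127, 0.1078]
orientation: [-2.385, -2.045, -0.001]
force: [0.0, 0.7, -0.1]
width: -0.0002
t 63.8 tcp [ 0.5169 -0.2127  0.1078] rv [-2.3846 -2.0446 -0.0014] F [ 0.005   0.7328 -0.129 ] w -0.0002278280251046546
[ -0.5195 -97.9122] 81.22005330759083
```

View pics/w51.png

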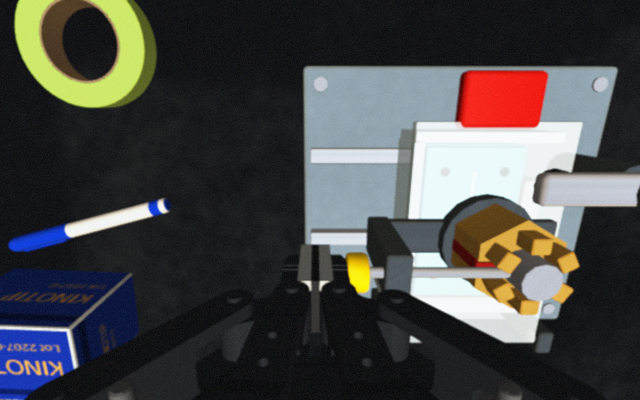

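The pin is entering the slot. Push until the force rises.

```bash
python3 -m crank '[[[0.003,0,0],0,255],[[0.002,0,0],0,255],[[0.002,0,0],0,255],[[0,0,0],0,255]]'
python3 -m crank '[[[0.002,0,0],0,255],[[0.002,0,0],0,255],[[0.002,0,0],0,255],[[0,0,0],0,255]]'
python3 - <<'E'
from h import *
s=st(); print(w2p(s['tcp_pos']),psi(s)); im=save('wrist','w52.png');
E
```

```text
time: 64.25
tcp_pos: [0.5177, -0.2076, 0.1079]
orientation: [2.384, 2.042, -0.004]
force: [-1.4, -5.7, -0.2]
width: -0.0001
time: 64.65
tcp_pos: [0.5178, -0.2073, 0.1083]
orientation: [2.381, 2.034, -0.021]
force: [-5.5, -19.0, -2.8]
width: -0.0002
t 64.65 tcp [ 0.5178 -0.2073  0.1083] rv [ 2.3813  2.0337 -0.0208] F [ -5.491  -19.0098  -2.7714] w -0.0002374877335454175
[ -0.462  -92.4934] 80.99570601449827
```

View pics/w52.png

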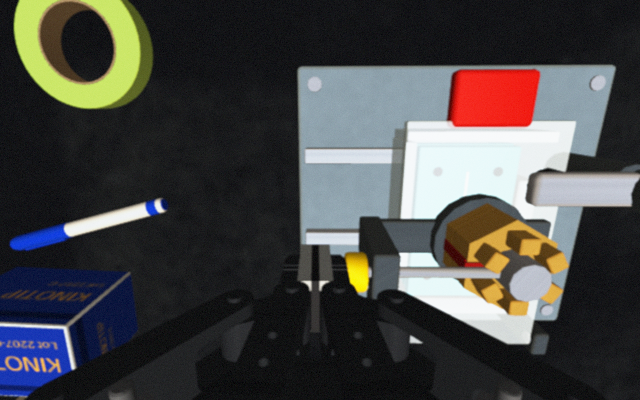

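Hard stop at 19 N. Back off and measure the pin's travel from above.

```bash
python3 -m crank '[[[-0.006,0,0],0,255],[[-0.02,0,0],0,255],[[-0.02,0,0],0,255],[[0,0,-0.03],0,255],[[0,0,-0.04],0,255],[[0,0,-0.022],0,255],[[0.03,0.025,0],0,255],[[0.04,0.025,0],0,255],[[0.04,0,0],0,255],[[0.03,0,0],0,255]]'
python3 -m crank '[[[0,0,0],0,255],[[0,0,0],0,255],[[0,0,0],0,255]]'
python3 - <<'E'
from h import *
s=st(); print(w2p(s['tcp_pos']),psi(s)); im=save('wrist','w53.png')
b=cv2.imread('pics/w53.png'); x0,y0=120,40
cv2.imwrite('pics/w53z.png',cv2.resize(b[y0:y0+190,x0:x0+270],None,fx=2.9,fy=2.9,interpolation=cv2.INTER_CUBIC))
E
```

```text
time: 65.7
tcp_pos: [0.5832, -0.1123, 0.1996]
orientation: [-2.383, -2.045, -0.003]
force: [-0.6, -0.4, 0.6]
width: 0.0002
time: 66.0
tcp_pos: [0.5824, -0.1156, 0.1997]
orientation: [-2.386, -2.044, -0.0]
force: [1.5, -0.4, 0.3]
width: -0.0004
t 66.0 tcp [ 0.5824 -0.1156  0.1997] rv [-2.3858 -2.0436 -0.0002] F [ 1.4608 -0.3901  0.2673] w -0.0003619787420553426
[49.372   8.0356] 81.1638188061338
```

View pics/w53z.png

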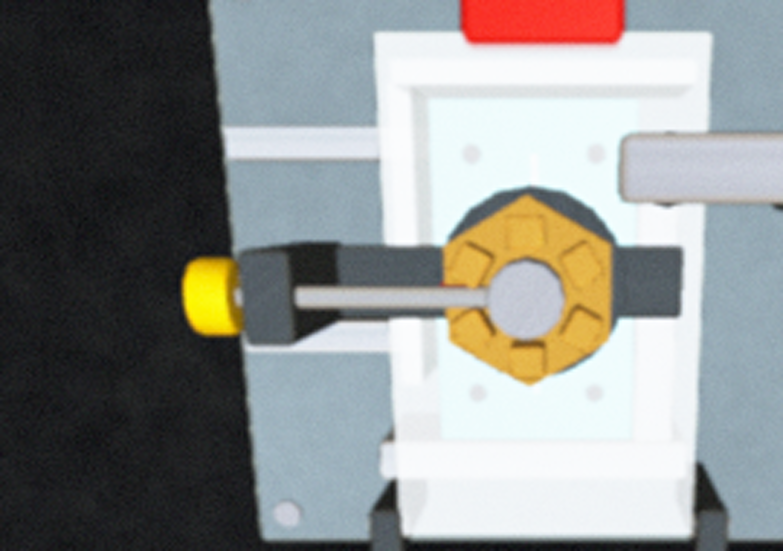

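Run:
```python
from h import *
c=bot.get_calibration('wrist')
for q in [(184,297),(240,297),(488,297)]:
    print(w2p(onplane(np.array(q)/2.9+[120,40]-.4,.118,c)[0]))
print(w2p(onplane(np.array((526,299))/2.9+[120,40]-.4,.128,c)[0]))
save('scene','s53.png'); save('top','t53.png')
b=cv2.imread('pics/s53.png'); cv2.imwrite('pics/s53z.png',cv2.resize(b[130:255,260:415],None,fx=5,fy=4.8,interpolation=cv2.INTER_CUBIC)[:600])
```

```text
[ -0.3761 -81.5336]
[ -0.3617 -68.3092]
[-0.2979 -9.7297]
[-0.7576 -0.3391]
```

View pics/s53z.png

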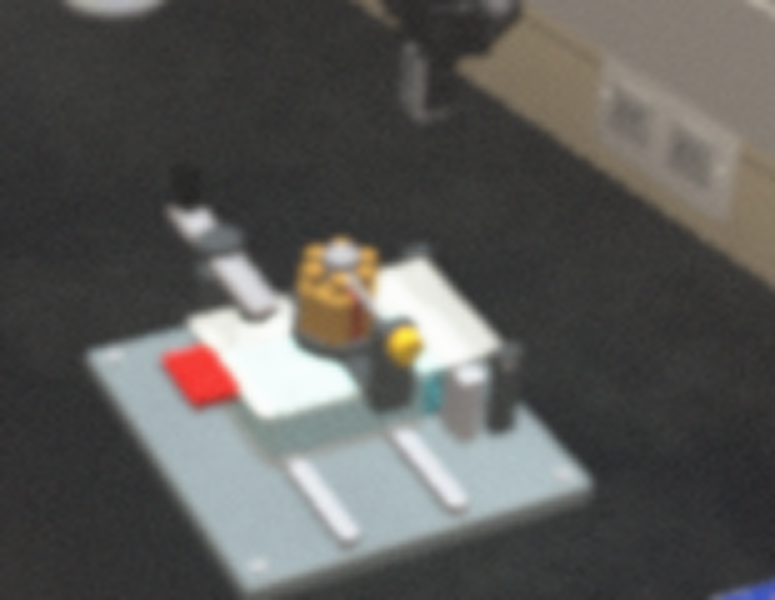

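View pics/t53.png

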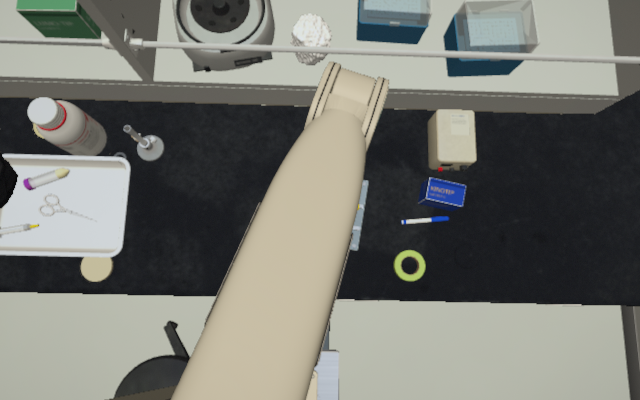

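Run:
```python
from h import *
c=bot.get_calibration('wrist')
P=np.array([w2p(onplane(np.array(q)/2.9+[120,40]-.4,.057,c)[0]) for q in [(471,153),(596,153),(478,393),(593,393)]]); print(P,P.mean(0))
for q in [(622,135),(780,137)]: print(w2p(onplane(np.array(q)/2.9+[120,40]-.4,.086,c)[0]))
# bystanders moved? compare top images
a=cv2.imread('pics/top0.png').astype(int);b=cv2.imread('pics/t53.png').astype(int)
print(np.abs(a-b)[150:290,395:475].max(axis=2).mean(), (np.abs(a-b)[150:290,395:475].max(axis=2)>60).sum())
```

```text
[[-35.6688 -18.8552]
 [-35.6163  17.2019]
 [ 34.579  -18.7731]
 [ 34.637   16.7835]] [-0.5173 -0.9107]
[-38.4947  22.9835]
[-37.9497  63.7629]
3.856160714285714 0
```

All the checks agree, so I'm handing in.

Run:
```python
from h import *
st(); print(bot.close_job())
```

```text
t 66.15 tcp [ 0.5824 -0.1162  0.1998] rv [-2.387  -2.0424 -0.0002] F [0.5751 0.3642 0.7536] w 1.9099128919257615e-05
the job is handed in; nothing more can be done
None
```

The job is handed in at 66 s of the 210 s allowed, but no verdict was reported. All four plates went into the press as one stack and were pushed flush to the left and rear fences. I then shut the lid, swung the clamp across, turned the nut 1.475 rad clockwise and pushed the pin home.

Last checks:
- **Plates:** seen through the lid pane, the top plate's ports put its centre within about 1 mm of the finished position, and square. I checked the three plates below it only while the lid was still open; their front and left edges lined up with the top plate's.
- **Lid:** it met a hard stop at the shut height, 71.4 mm where about 72 mm was expected.
- **Clamp:** it was pushed to its stop, and the bar looks square across to within about 0.02 rad.
- **Nut:** the red slot faces the pin. I put its angle at about 1.49 rad, from the tool's turn and the picture.
- **Pin:** it stopped at a hard stop, and measured travel is about 47 mm, just over the nominal 46 mm.
- **Bystanders:** the tape, marker and carton show no movement between the first and last top pictures.

No check failed. Two readings differed from nominal. The gripper read 56–57 mm on the 60 mm plates. My first estimate of the press position was about 2 mm off, which I corrected from the wrist camera.

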